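# Hook a dropped rotor knob out from under a bench riser

## Task

The blue knob of the centrifuge lid has slid to the back of the white spill tray, under the clear bench riser. With the orange-handled hook, draw it forward until it stands against the tray's front rim, then lay the hook flat on the open bench, clear of all the trays. Then lift the knob out with the gripper and set it down (do not drop it) upright in the middle of the green tray, without disturbing the two bottles, bumping the riser or toppling the knob.

Things in the scene. Friction and masses are not known exactly. Their poses are not given: they have to be found in the camera images.
- riser: Clear acrylic riser over a white spill tray, one fixed piece. Origin: on the bench, middle of the outer face of the tray's front rim; x points into the tray away from the robot, y left along the rim, z up. Tray x 0 to 210 mm, y -130 to 130, floor top at z 3, rim 5 thick, 12 high. Four legs, diameter 12, at x 52 and 205, y -141 and 141; front, back and sides open between them.
- deck_edge (a point): Middle of the lower front edge of the riser's clear deck, 40 mm behind and 90 mm above the riser's origin; same axes. Deck: 180 mm deep from here, 300 wide, 8 thick. A clear guard 4 thick stands along this edge up to 43 mm above it. Small stock up to 70 mm tall on the deck's left and right ends.
- knob_c (a point): Centre (24 mm above its underside) of the loose upright knob, 70 to 120 g, z up along its axis. Aluminium flange diameter 34, 8 thick, at the bottom; above it a blue grip diameter 22, 40 tall. Against the front rim its axis is at riser x = 22 mm: a gripper pointing straight down then fouls deck and guard; lean it back towards the robot 30 to 45 degrees and grip the blue part across riser y.
- hook_c (a point): Centre of the loose hook tool's orange handle (tool 120 g, lies flat on the bench at the right). Handle 90 mm long (x, towards the hook end), 16 wide (y), 30 high (z). A steel rod, diameter 7, flush with its underside, runs along y = 0 to x = 175, square left to y = 42 (the toe), then back to x = 157: a flat J open towards the handle, 35 mm clear inside, to embrace the knob's grip.
- hook_toe (a point): Middle of the toe, on its rod axis: 175 mm ahead and 21 mm to the left of the handle's centre and 11.5 mm below it (3.5 mm above the tool's underside). Same axes as the handle.
- green_tray: Fixed green open tray, 95 x 95 mm, 14 high, walls 4, floor top 4 mm above the bench. Origin: centre of its underside, on the bench. It and the red tray may exchange places, on the left.
- red_tray: Fixed red tray of the same size and kind as the green one; it stays empty. Origin: centre of its underside.
- bottle_a_c (a point): Half-way up (30 mm) a small bottle, diameter 30, 60 tall, white cap, loose on the left part of the spill tray. To be left alone.
- bottle_b_c (a point): Half-way up (30 mm) a small bottle of the same size with a blue cap, loose on the right part of the spill tray. To be left alone.
There are look-alikes about, which are no part of the job. Of the things like the part that bears hook_c, leave any that is turquoise; of the rest the smaller one is meant.

How it is judged:
By the outcome, as a careful person would: the job done as asked, in the order asked, and still so for the second after the job is handed in, with the robot touching nothing.
It also fails if it takes over 72 s, if anything falls off the work surface, if the arm or the gripper's body presses on something with over 40 N, if the wrist force passes 120 N, or if a joint passes its speed limit or range.

## Robot

A 6-joint arm with a two-finger parallel gripper is mounted at the origin on the work surface. World frame = base frame: x ahead of the robot, y to its left, z up, the work surface at z = 0. Lengths are in m, angles in degrees, forces in N, time in s.
With the tool pointing down it reaches from about 0.4 to 0.825 m from the base axis. Payload 7 kg.
Tool frame: the origin (TCP) lies midway between the tips of the shut fingers; the grasp point (between the pads) lies 19 mm behind it (ctrl.grip_point_offset is the distance from the TCP to the grasp point, in m); x points along the fingers, y is the direction in which the jaws open and shut, and the axes are right-handed (so a half turn about x gives the same grasp; the last joint's range is limited). The gripper opens to 88 mm and grips with 3 to 60 N. Pads are 19 mm wide; open, the fingers measure 130 mm over their backs; the gripper's body (78 mm by 193 mm) begins 47 mm behind the grasp point.
Start: joints at [-53.738, 20.546, 0.682, 0, -70.136, -16.507], TCP at [0.228, -0.635, 0.227] pointing down, gripper open.
Joint ranges: [-176.03, 176.03], [-82.01, 121.73], [-58.28, 71.71], [-173.87, 95.51], [-174.79, -0.11], [-173.66, 173.66]. Speed limits (degrees/s): [136.94, 136.94, 172.46, 180, 180, 180].

## Interface

Orientations are given as [roll, pitch, yaw] about the fixed x, y, z axes, in that order (R = Rz(yaw) Ry(pitch) Rx(roll)).
In Python, from plant import ctrl gives the robot as it stands.
- The arm moves only by the tool drive_tool, never from a script. Its argument "plan" is a list of rows, each a list of 3 entries, a list of its own where there are three numbers: the shift along the tool's x, y, z in m, then the turn, a rotation vector about the tool's x, y, z in degrees, then the opening, from 0 (shut) to 1 (fully open). In form: [[[dx, dy, dz], [wx, wy, wz], grip], ...]. A call has 1 to 20 rows; each row is the pose to reach, as a shift and turn from the pose measured when the call began, along the tool's axes at that moment; what a row does not reach only later rows make up. A row lasts 1/12 s, in which the tool goes at most 41.7 mm and 7.16 degrees, less where a joint would pass 70% of its speed; a pose out of reach is approached as far as the arm can. A call with a gripper value outside its range is refused whole. The fingers move at their own pace and stop on an object; the grip force is fixed at half the most. Time passes only in rows, so rows that repeat a pose let the fingers close. It gives the time, the measured TCP pose, the force and the opening at its end, in the units of the state.
- ctrl.get_obs(): the state, without advancing time (a new reading comes with each control period).
- ctrl.snapshot(name): name is "side" or "top" or "wrist"; returns the picture (480x640x3 uint8, blue, green, red); there is no depth.
- ctrl.get_calibration(name): a dict with "fx", "fy", "cx", "cy" (pixels), "R" (3x3) and "t" (3): a world point X has camera coordinates R X + t. Camera axes: x right, y down, z forward; pixel columns grow to the right and rows downward; lengths in m; the calibration is good to about 2 mm. A picture is of the moment at which its call begins: read the wrist's pose just before it. get_calibration takes no time and is no camera call; for the wrist camera it gives the pose at the moment of the call.
- ctrl.close_job(): hands the job in, once; it reports no verdict.
Trained networks look in the newest picture that a camera, given by its name, has taken for a name from the list of things; names that differ only in an ending like _2 or _b are one class to them, and where a whole thing is asked for, a point or a joint stands for the part that bears it (a point fixed in the world has none). Each returns a list of dicts, best first, with "confidence" (0 to 1); they miss things now and then, are a little off and sometimes report something else, mostly with a low value. They report only what shows in the picture. A call takes as long as a camera call. They do not tell look-alikes from the thing itself.
- ctrl.cut_out(camera, name): "pixels" (480x640 bool, what is visible of it) and "pixel" ([column, row] in pixels, amid what is visible of it).
- ctrl.landmark_of(camera, name): "pixel" ([column, row] in pixels: a listed point, or the origin of a listed thing).
The state is a dict: "clock": time; "joint_pos": joint angles; "qvel": joint speeds; "tau": joint torques, N m; "tool_pos": TCP position; "orientation": TCP orientation; "force": force on the tool from outside, world axes, zero at the start; "moment": the same for the moment, N m; "opening": finger opening in m.
Only numpy, scipy, OpenCV 4.12 (cv2) and the standard library are available. Lean on these libraries where they do the work, as an engineer would, in place of code of your own. Each camera call takes 0.05 s, during which the arm holds its last target. There are 200 camera calls.

## Working session

There is one attempt and no reset: what is moved stays moved. The work goes in short steps, Python scripts to look and compute and a tool call to move; the robot and the scene stay as the last step left them, time stands still between calls to the robot, and variables do not carry over. Pictures are saved under pics/ and viewed, about 8 in all and at most 12, crops included, and the job is handed in when it is done.

Besides the shell and the picture viewer there is one more tool, called in YAML: its name, and indented under it one key for each argument. drive_tool: Moves the arm, as the interface text tells. Its arguments: {"type":"object","properties":{"plan":{"type":"array","items":{"type":"array"}}},"required":["plan"]}

```bash
ls; mkdir -p pics
cat > look.py <<'E'
import cv2,numpy as np
from plant import ctrl
E
python3 - <<'E'
from look import *
o=ctrl.get_obs(); print({k:np.round(v,3).tolist() for k,v in o.items()})
for c in ("side","top"):
    im=ctrl.snapshot(c); cv2.imwrite(f"pics/{c}0.png",im)
    K=ctrl.get_calibration(c); print(c,{k:np.round(v,3).tolist() for k,v in K.items()})
    for n in ["riser","deck_edge","knob_c","hook_c","hook_toe","green_tray","red_tray","bottle_a_c","bottle_b_c"]:
        print(n,[(np.round(d["pixel"]).tolist(),round(d["confidence"],2)) for d in ctrl.landmark_of(c,n)])
E
```

```text
pics
{'clock': 0.0, 'joint_pos': [-53.737, 20.592, 0.634, -0.02, -70.136, -16.509], 'qvel': [0.096, 0.135, -0.016, 0.029, -0.025, -0.009], 'tau': [-0.001, -58.271, 29.305, 6.997, 0.007, -0.0], 'tool_pos': [0.228, -0.635, 0.226], 'orientation': [95.048, 89.904, 114.796], 'force': [0.575, -0.053, -0.466], 'moment': [-0.01, -0.029, -0.015], 'opening': 0.088}
side {'fx': 446.505, 'fy': 446.505, 'cx': 314.886, 'cy': 241.934, 'R': [[0.98, -0.198, 0.002], [-0.106, -0.533, -0.84], [0.167, 0.823, -0.543]], 't': [-0.456, 0.1, 1.179]}
riser [([352.0, 259.0], 0.86)]
deck_edge [([367.0, 229.0], 0.87)]
knob_c [([381.0, 239.0], 0.44)]
hook_c [([183.0, 376.0], 0.89), ([456.0, 350.0], 0.85), ([336.0, 329.0], 0.77), ([351.0, 260.0], 0.53)]
hook_toe [([300.0, 397.0], 0.92), ([407.0, 370.0], 0.57)]
green_tray [([293.0, 221.0], 0.62)]
red_tray [([314.0, 199.0], 0.94)]
bottle_a_c []
bottle_b_c [([416.0, 258.0], 0.65)]
top {'fx': 613.515, 'fy': 613.515, 'cx': 318.195, 'cy': 240.833, 'R': [[0.023, -1.0, -0.003], [-0.994, -0.022, -0.104], [0.104, 0.006, -0.995]], 't': [-0.033, 0.442, 1.551]}
riser [([308.0, 194.0], 0.9)]
deck_edge [([308.0, 167.0], 0.7)]
knob_c []
hook_c [([466.0, 147.0], 0.94), ([427.0, 236.0], 0.64)]
hook_toe [([461.0, 85.0], 0.94), ([472.0, 191.0], 0.63)]
green_tray [([217.0, 239.0], 0.65)]
red_tray [([170.0, 199.0], 0.69)]
bottle_a_c []
bottle_b_c []
```

View pics/side0.png

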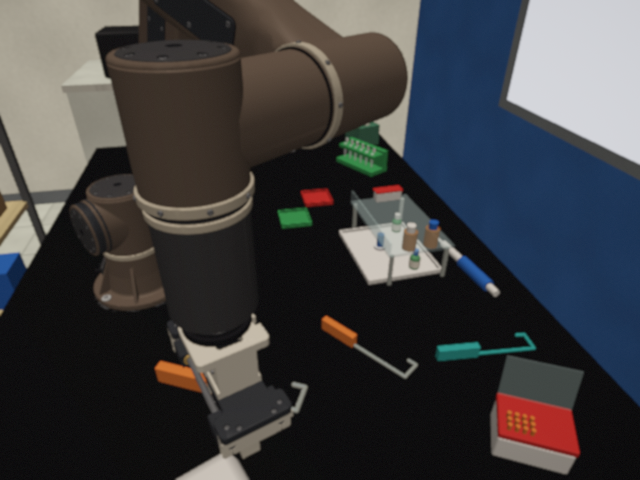

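View pics/top0.png

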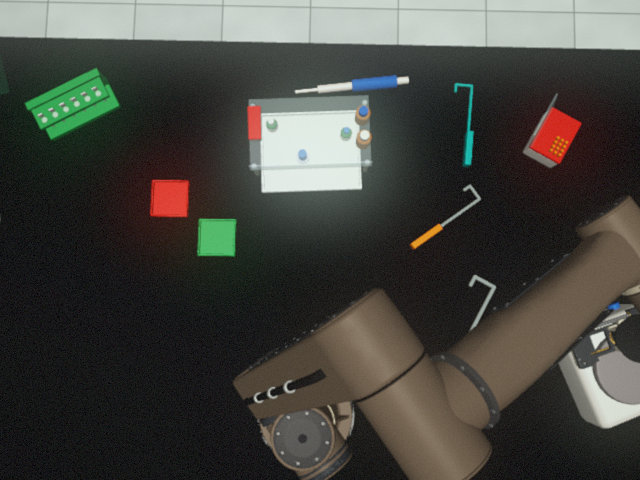

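```bash
cat >> look.py <<'E'
def ray(c,px,K=None):
    K=K or ctrl.get_calibration(c); R=np.array(K["R"]);t=np.array(K["t"])
    d=R.T@np.array([(px[0]-K["cx"])/K["fx"],(px[1]-K["cy"])/K["fy"],1]); return -R.T@t,d
def at(c,px,z,K=None):
    o,d=ray(c,px,K); return o+d*(z-o[2])/d[2]
def proj(c,X,K=None):
    K=K or ctrl.get_calibration(c); p=np.array(K["R"])@np.asarray(X)+np.array(K["t"])
    return np.array([K["fx"]*p[0]/p[2]+K["cx"],K["fy"]*p[1]/p[2]+K["cy"]])
def tri(p1,p2):
    (o1,d1),(o2,d2)=ray("top",p1),ray("side",p2)
    s=np.linalg.lstsq(np.c_[d1,-d2],o2-o1,rcond=None)[0]
    a,b=o1+s[0]*d1,o2+s[1]*d2; return (a+b)/2,np.linalg.norm(a-b)
E
python3 - <<'E'
from look import *
r=lambda v:np.round(v,4).tolist()
for n,c,p,z in [("riser","top",(308,194),0),("riser","side",(352,259),0),("deck_edge","top",(308,167),.09),("deck_edge","side",(367,229),.09),
 ("hook1_c","top",(427,236),.015),("hook1_c","side",(336,329),.015),("toe1","top",(472,191),.0035),("toe1","side",(407,370),.0035),
 ("toe2","side",(300,397),.0035),("hook2c","side",(183,376),.015),("toe2a","top",(471,284),.0035),("toe2b","top",(495,290),.0035),
 ("turq","top",(466,147),.015),("green","top",(217,239),0),("green","side",(293,221),0),("red","top",(170,199),0),("red","side",(314,199),0),("knob","top",(302.5,155),.05),("knobtop","side",(380,235),.05),
 ("botA","top",(271,124),.06),("botB","top",(346,132),.06),("fl","top",(262,191.5),.012),("fr","top",(361,189.5),.012),("bl","top",(262,112),.012),("br","top",(361,110),.012)]:
    print(n,c,r(at(c,p,z)))
a=cv2.imread("pics/top0.png")[170:350,390:520]; b=cv2.imread("pics/side0.png")[300:440,140:430]
A=cv2.resize(a,None,fx=2.5,fy=2.5,interpolation=3);B=cv2.resize(b,None,fx=1.5,fy=1.5,interpolation=3)
W=np.zeros((450,780,3),np.uint8);W[:A.shape[0],:A.shape[1]]=A;W[:B.shape[0],340:340+B.shape[1]]=B
cv2.imwrite("pics/crop1.png",W)
c=cv2.imread("pics/top0.png")[85:205,235:385];d=cv2.imread("pics/side0.png")[175:295,330:460]
C=cv2.resize(c,None,fx=3,fy=3,interpolation=3);D=cv2.resize(d,None,fx=2.6,fy=2.6,interpolation=3)
W=np.zeros((360,800,3),np.uint8);W[:C.shape[0],:C.shape[1]]=C;W[:D.shape[0],455:455+D.shape[1]]=D
cv2.imwrite("pics/crop2.png",W)
E
```

```text
riser top [0.5677, 0.0072, 0.0]
riser side [0.5685, -0.0161, 0.0]
deck_edge top [0.6194, 0.0067, 0.09]
deck_edge side [0.6087, -0.0088, 0.09]
hook1_c top [0.462, -0.3028, 0.015]
hook1_c side [0.4538, -0.2943, 0.015]
toe1 top [0.5846, -0.4219, 0.0035]
toe1 side [0.5722, -0.4278, 0.0035]
toe2 side [0.3445, -0.4502, 0.0035]
hook2c side [0.1224, -0.3636, 0.015]
toe2a top [0.3415, -0.4186, 0.0035]
toe2b top [0.3275, -0.4803, 0.0035]
turq top [0.6989, -0.4038, 0.015]
green top [0.4436, 0.2414, 0.0]
green side [0.4386, 0.227, 0.0]
red top [0.5463, 0.369, 0.0]
red side [0.5352, 0.3643, 0.0]
knob top [0.6594, 0.0226, 0.05]
knobtop side [0.6573, 0.0151, 0.05]
botA top [0.736, 0.1048, 0.06]
botB top [0.7193, -0.0872, 0.06]
fl top [0.5694, 0.127, 0.012]
fr top [0.5805, -0.1309, 0.012]
bl top [0.7824, 0.1339, 0.012]
br top [0.7935, -0.1275, 0.012]
```

View pics/crop1.png

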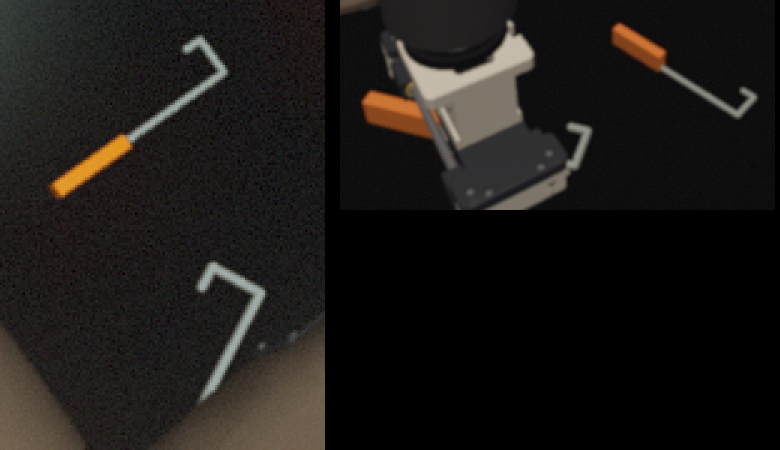

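View pics/crop2.png

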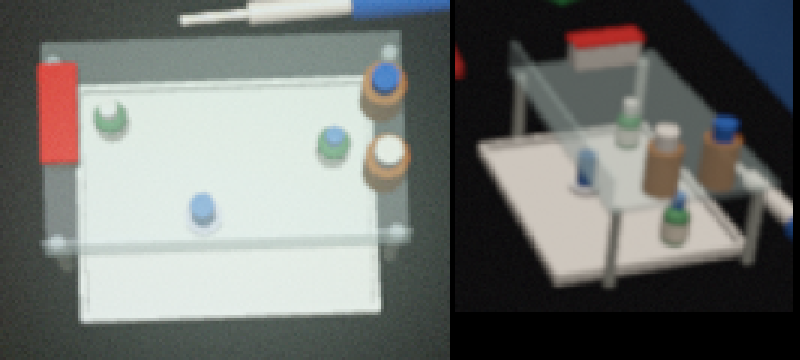

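```bash
cat >> look.py <<'E'
from scipy.spatial.transform import Rotation as Ro
def pose():
    o=ctrl.get_obs(); return np.array(o["tool_pos"]),Ro.from_euler("xyz",o["orientation"],degrees=True)
def down(yaw,lean=0,lean_az=None):
    # fingers down; jaw axis (tool y) at world azimuth yaw; tool z = x cross y
    y=np.array([np.cos(np.radians(yaw)),np.sin(np.radians(yaw)),0]); x=np.array([0,0,-1.])
    R=np.c_[x,y,np.cross(x,y)]
    return Ro.from_rotvec(np.radians(lean)*y)*Ro.from_matrix(R)
def go(P,R):
    p,r=pose(); d=r.inv().apply(np.asarray(P)-p); w=(r.inv()*R).as_rotvec(degrees=True)
    print("shift",np.round(d,4).tolist(),"turn",np.round(w,2).tolist(),"rows",np.linalg.norm(d)/.0417,np.linalg.norm(w)/7.16)
E
python3 - <<'E'
from look import *
p,r=pose(); print(np.round(r.as_matrix(),3))
c=at("top",(427,236),.015);k=at("top",(480,198.5),.0035);e=at("top",(465.5,187),.0035)
print(k-c,np.linalg.norm(k-c),np.degrees(np.arctan2(*(k-c)[1::-1])),np.linalg.norm(e-k),np.degrees(np.arctan2(*(e-k)[1::-1])))
K=ctrl.get_calibration("wrist");print({k:np.round(v,3).tolist() for k,v in K.items()}); print("cam pos tool frame",r.inv().apply(-np.array(K["R"]).T@np.array(K["t"])-p), r.inv().apply(np.array(K["R"]).T[:,2]))
for y in (36,36+180): go((.44,-.285,.22),down(y))
E
```

```text
[[-0.    -0.338  0.941]
 [ 0.     0.941  0.338]
 [-1.     0.     0.   ]]
[ 0.10313835 -0.13999546 -0.0115    ] 0.17426559197546043 -53.61994615844093 0.04806338453566851 51.87292804591149
{'fx': 337.518, 'fy': 337.518, 'cx': 320.319, 'cy': 242.607, 'R': [[-0.338, 0.941, 0.0], [0.91, 0.326, 0.257], [0.242, 0.087, -0.966]], 't': [0.674, -0.032, 0.39]}
cam pos tool frame [-0.15869599  0.00080519 -0.06963799] [9.66377407e-01 3.35222857e-04 2.57127586e-01]
shift [0.0065, 0.258, 0.3178] turn [73.75, -0.0, -0.0] rows 9.817672072474878 10.30075817171833
shift [0.0065, 0.258, 0.3178] turn [-106.25, 0.0, -0.0] rows 9.817672072474878 14.838906634634526
```

drive_tool:
  plan:
    - [[0.01,0.258,0.318],[73.8,0,0],1]
    - [[0.01,0.258,0.318],[73.8,0,0],1]
    - [[0.01,0.258,0.318],[73.8,0,0],1]
    - [[0.01,0.258,0.318],[73.8,0,0],1]
    - [[0.01,0.258,0.318],[73.8,0,0],1]
    - [[0.01,0.258,0.318],[73.8,0,0],1]
    - [[0.01,0.258,0.318],[73.8,0,0],1]
    - [[0.01,0.258,0.318],[73.8,0,0],1]
    - [[0.01,0.258,0.318],[73.8,0,0],1]
    - [[0.01,0.258,0.318],[73.8,0,0],1]
    - [[0.01,0.258,0.318],[73.8,0,0],1]
    - [[0.01,0.258,0.318],[73.8,0,0],1]
    - [[0.01,0.258,0.318],[73.8,0,0],1]
    - [[0.01,0.258,0.318],[73.8,0,0],1]

```text
clock: 2.17
tool_pos: [0.4402, -0.2849, 0.2167]
orientation: [-2.9, 90.0, -56.8]
force: [-0.1, -1.4, 0.4]
opening: 0.0875
```

Run:
```python
from look import *
o=ctrl.get_obs(); print({k:np.round(v,3).tolist() for k,v in o.items()})
K=ctrl.get_calibration("wrist"); im=ctrl.snapshot("wrist"); cv2.imwrite("pics/w1.png",im)
for n,z in (("hook_c",.015),("hook_toe",.0035)):
    for d in ctrl.landmark_of("wrist",n): print(n,d["pixel"],round(d["confidence"],2),at("wrist",d["pixel"],z,K))
for d in ctrl.cut_out("wrist","hook_c"):
    m=d["pixels"]; print(m.sum(),d["pixel"],d["confidence"])
# orange mask -> handle geometry on plane z=.03 (top)
h=cv2.cvtColor(im,cv2.COLOR_BGR2HSV); m=cv2.inRange(h,(5,150,60),(20,255,255))
n,l,s,cc=cv2.connectedComponentsWithStats(m)
for i in range(1,n):
    if s[i,4]>300:
        c,_=cv2.findContours((l==i).astype(np.uint8),0,2); b=cv2.boxPoints(cv2.minAreaRect(c[0])); print(s[i],cc[i]); print(np.array([at("wrist",q,.03,K) for q in b]).round(4))
```

```text
{'clock': 2.167, 'joint_pos': [-11.45, 6.726, -19.042, 0.008, -64.225, -132.444], 'qvel': [-1.283, 0.191, 0.128, 0.039, 0.045, 0.363], 'tau': [0.872, -37.697, 28.029, 6.576, -0.064, -0.228], 'tool_pos': [0.44, -0.285, 0.217], 'orientation': [-2.922, 89.99, -56.812], 'force': [-0.127, -1.394, 0.406], 'moment': [-0.163, 0.004, -0.015], 'opening': 0.088}
hook_c [325.3, 236.5] 0.8 [ 0.45547358 -0.29715062  0.015     ]
hook_c [11.8, 101.7] 0.64 [ 0.12176709 -0.36953226  0.015     ]
hook_toe [175.5, 280.7] 0.68 [ 0.34666205 -0.44618383  0.0035    ]
5388 [35.4, 135.7] 0.89
1618 [326.7, 248.7] 0.71
[   0   49   70  116 3857] [ 25.85921701 120.30412237]
[[ 0.0872 -0.366   0.03  ]
 [ 0.1068 -0.3269  0.03  ]
 [ 0.1993 -0.3755  0.03  ]
 [ 0.1799 -0.4186  0.03  ]]
[ 318  197   16   86 1355] [325.50184502 239.27749077]
[[ 0.4225 -0.2652  0.03  ]
 [ 0.4349 -0.2561  0.03  ]
 [ 0.4902 -0.3306  0.03  ]
 [ 0.477  -0.3403  0.03  ]]
```

View pics/w1.png

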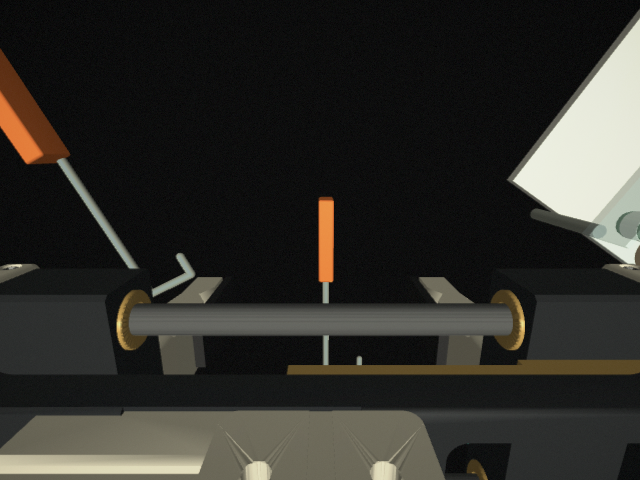

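Run:
```python
from look import *
go((.465,-.310,.05),down(36.3)); go((.465,-.310,.004),down(36.3))
```

```text
shift [0.1665, 0.0062, 0.0345] turn [-0.38, -0.0, 0.0] rows 4.081326442692718 0.052456269496239105
shift [0.2125, 0.0062, 0.0345] turn [-0.38, -0.0, 0.0] rows 5.165771924277708 0.052456269496239105
```

drive_tool:
  plan:
    - [[0.05,0.006,0.0345],[0,0,0],1]
    - [[0.09,0.006,0.0345],[0,0,0],1]
    - [[0.13,0.006,0.0345],[0,0,0],1]
    - [[0.16,0.006,0.0345],[0,0,0],1]
    - [[0.185,0.006,0.0345],[0,0,0],1]
    - [[0.2,0.006,0.0345],[0,0,0],1]
    - [[0.208,0.006,0.0345],[0,0,0],1]
    - [[0.212,0.006,0.0345],[0,0,0],1]
    - [[0.212,0.006,0.0345],[0,0,0],1]
    - [[0.212,0.006,0.0345],[0,0,0],1]

```text
clock: 3.2
tool_pos: [0.4655, -0.3107, 0.0056]
orientation: [30.9, 89.9, -23.2]
force: [0.1, 0.6, -0.3]
opening: 0.0881
```

drive_tool:
  plan:
    - [[0,0,0],[0,0,0],0]
    - [[0,0,0],[0,0,0],0]
    - [[0,0,0],[0,0,0],0]
    - [[0,0,0],[0,0,0],0]
    - [[0,0,0],[0,0,0],0]
    - [[0,0,0],[0,0,0],0]
    - [[0,0,0],[0,0,0],0]
    - [[0,0,0],[0,0,0],0]
    - [[0,0,0],[0,0,0],0]
    - [[0,0,0],[0,0,0],0]
    - [[0,0,0],[0,0,0],0]
    - [[0,0,0],[0,0,0],0]

```text
clock: 4.2
tool_pos: [0.4655, -0.3107, 0.0055]
orientation: [32.1, 89.9, -22.0]
force: [0.3, 0.8, -0.5]
opening: 0.016
```

Run:
```python
from look import *
go((.4655,-.3107,.07),down(36.3)); go((.41,-.16,.07),down(92.2))
```

```text
shift [-0.0645, 0.0, 0.0001] turn [-0.38, 0.07, -0.05] rows 1.5458436504250233 0.05415691294577513
shift [-0.0646, 0.0435, -0.1545] turn [-56.28, 0.09, -0.01] rows 4.149039596453107 7.860010081062539
```

drive_tool:
  plan:
    - [[-0.02,0,0],[0,0,0],0]
    - [[-0.045,0,0],[0,0,0],0]
    - [[-0.065,0,0],[0,0,0],0]
    - [[-0.065,0.01,-0.02],[-5,0,0],0]
    - [[-0.065,0.015,-0.04],[-11,0,0],0]
    - [[-0.065,0.02,-0.06],[-17,0,0],0]
    - [[-0.065,0.025,-0.08],[-24,0,0],0]
    - [[-0.065,0.03,-0.1],[-31,0,0],0]
    - [[-0.065,0.035,-0.12],[-38,0,0],0]
    - [[-0.065,0.04,-0.14],[-45,0,0],0]
    - [[-0.065,0.0435,-0.1545],[-51,0,0],0]
    - [[-0.065,0.0435,-0.1545],[-56.3,0,0],0]
    - [[-0.065,0.0435,-0.1545],[-56.3,0,0],0]
    - [[-0.065,0.0435,-0.1545],[-56.3,0,0],0]
    - [[-0.065,0.0435,-0.1545],[-56.3,0,0],0]

```text
clock: 5.45
tool_pos: [0.4102, -0.1602, 0.0703]
orientation: [-24.5, 89.9, -22.5]
force: [0.5, -0.5, -0.7]
opening: 0.016
```

Run:
```python
from look import *
o=ctrl.get_obs(); print({k:np.round(v,3).tolist() for k,v in o.items() if k in("joint_pos","tool_pos","opening","orientation")})
K=ctrl.get_calibration("wrist"); im=ctrl.snapshot("wrist"); t=ctrl.snapshot("top"); s=ctrl.snapshot("side")
for c in("wrist","top","side"):
  for n in ("knob_c","hook_toe","riser","deck_edge","bottle_b_c"):
    print(c,n,[(np.round(d["pixel"],1).tolist(),round(d["confidence"],2)) for d in ctrl.landmark_of(c,n)])
cv2.imwrite("pics/w2.png",im);cv2.imwrite("pics/t2.png",t);cv2.imwrite("pics/s2.png",s)
A=cv2.resize(t[80:260,230:490],None,fx=1.9,fy=1.9,interpolation=3);B=cv2.resize(s[170:350,250:470],None,fx=1.4,fy=1.4,interpolation=3)
W=np.zeros((600,800,3),np.uint8);W[:A.shape[0],:A.shape[1]]=A;W[:B.shape[0],494:494+306]=B[:, :306]
C=cv2.resize(im,(320,240));W[352:592,:320]=C;W[300:600,330:800]=im[160:460,120:590]
cv2.imwrite("pics/m2.png",W)
```

```text
{'joint_pos': [4.53, 8.298, -39.949, 0.062, -41.673, -92.543], 'tool_pos': [0.41, -0.16, 0.07], 'orientation': [-24.542, 89.91, -22.509], 'opening': 0.016}
wrist knob_c []
wrist hook_toe [([320.3, 275.8], 0.16)]
wrist riser [([503.4, 448.6], 0.65)]
wrist deck_edge []
wrist bottle_b_c []
top knob_c []
top hook_toe [([363.3, 188.8], 0.77), ([463.0, 86.7], 0.74), ([483.4, 277.3], 0.6)]
top riser [([310.9, 193.1], 0.72)]
top deck_edge [([310.5, 166.0], 0.87)]
top bottle_b_c []
side knob_c [([382.1, 241.6], 0.53)]
side hook_toe [([529.5, 342.1], 0.91), ([298.6, 396.5], 0.67)]
side riser [([353.3, 255.1], 0.61)]
side deck_edge [([363.1, 228.0], 0.72)]
side bottle_b_c [([416.6, 258.9], 0.44)]
```

View pics/m2.png

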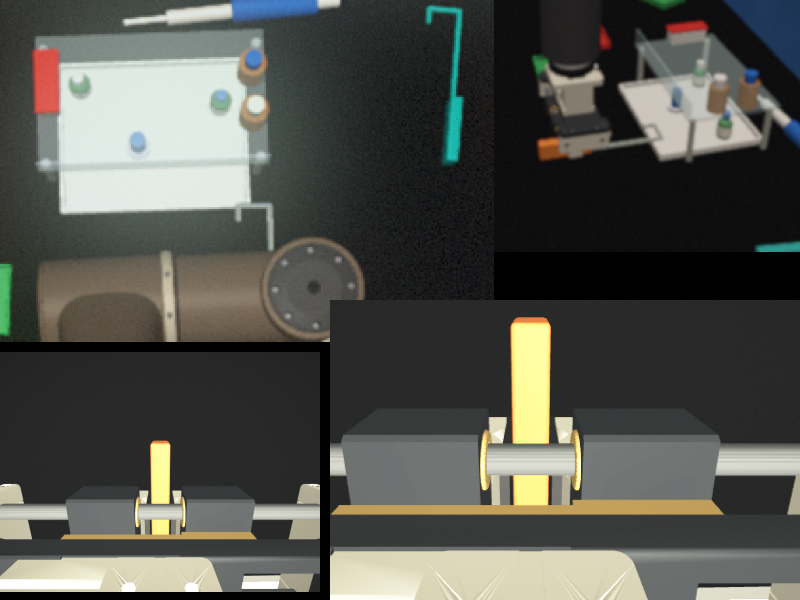

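```bash
cat >> look.py <<'E'
G=.015 # grasp point ahead of handle centre
def hook(tx,ty,tz):  # predicted world position of tool point (handle-centre frame)
    p,r=pose(); M=r.as_matrix()
    return p-.019*M[:,0]*0 + M@np.array([-(tz+HZ),-0*ty,tx-G]) + M[:,1]*ty
HZ=.015-.0055   # handle centre above TCP when gripped
E
python3 - <<'E'
from look import *
t=cv2.imread("pics/t2.png"); h=cv2.cvtColor(t,cv2.COLOR_BGR2HSV)
for nm,X in (("corner",hook(.175,0,-.0115)),("toe",hook(.175,.021,-.0115)),("toeend",hook(.175,.042,-.0115))):
    print(nm,X.round(4),"top",proj("top",X).round(1),"side",proj("side",X).round(1))
b=cv2.inRange(h,(95,60,60),(125,255,255)); n,l,s,c=cv2.connectedComponentsWithStats(b[80:200,240:400])
for i in range(1,n):
    if s[i,4]>10: q=c[i]+[240,80]; print("blue",s[i],q.round(1),at("top",q,.05).round(4))
# tray front rim & side rims by gradient: brightness profiles
g=cv2.cvtColor(t,cv2.COLOR_BGR2GRAY).astype(float)
def edge(v): d=np.diff(v); i=np.argmax(abs(d)); w=abs(d[max(0,i-2):i+3]); return (np.arange(max(0,i-2),max(0,i-2)+len(w))*w).sum()/w.sum()+.5
F=np.array([(u,edge(g[180:200,u])+180) for u in range(270,350,5)]); L=np.array([(edge(g[v,252:272])+252,v) for v in range(172,188,3)]); Rr=np.array([(edge(g[v,352:370])+352,v) for v in range(172,184,3)])
k=np.polyfit(F[:,0],F[:,1],1); print("front resid",np.std(F[:,1]-np.polyval(k,F[:,0])))
a,bb=[at("top",(u,np.polyval(k,u)),.012) for u in (270,350)]; ang=np.degrees(np.arctan2(-(a-bb)[0],(a-bb)[1]));print("front pts",a.round(4),bb.round(4),"yaw",ang)
print("left",np.array([at("top",q,.012) for q in L]).round(4)[:,:2].tolist());print("right",np.array([at("top",q,.012) for q in Rr]).round(4)[:,:2].tolist())
E
```

```text
corner [ 0.5699 -0.1538  0.0686] top [371.5 189.6] side [368.6 267.6]
toe [ 0.5691 -0.1328  0.0686] top [363.2 189.8] side [365.8 262.8]
toeend [ 0.5683 -0.1118  0.0686] top [354.8 189.9] side [363.1 258.2]
blue [111   0  47  12 463] [372.5  84.7] [ 0.8493 -0.1539  0.05  ]
blue [119  26   9  10  74] [363.  110.5] [ 0.7799 -0.1304  0.05  ]
blue [104  48   6   5  26] [346.3 129.9] [ 0.7278 -0.0883  0.05  ]
blue [59 70  7  8 47] [302.  153.4] [0.6635 0.0241 0.05  ]
front resid 0.07028921417556645
front pts [0.5689 0.1061 0.012 ] [ 0.5808 -0.1022  0.012 ] yaw 3.280619945373397
left [[0.6211, 0.1321], [0.6131, 0.1318], [0.6051, 0.1313], [0.5972, 0.1313], [0.5892, 0.1304], [0.5813, 0.1303]]
right [[0.6269, -0.1298], [0.6189, -0.1303], [0.6109, -0.1306], [0.603, -0.1316]]
```

```bash
cat >> look.py <<'E'
O=np.array([.575,-.0015]);YAW=3.
def rf(x,y,z):
    c,s=np.cos(np.radians(YAW)),np.sin(np.radians(YAW)); return np.array([O[0]+c*x-s*y,O[1]+s*x+c*y,z])
def inr(p):
    c,s=np.cos(np.radians(YAW)),np.sin(np.radians(YAW)); d=np.asarray(p)[:2]-O; return np.array([c*d[0]+s*d[1],-s*d[0]+c*d[1]])
E
python3 - <<'E'
from look import *
print(inr(at("side",(382,241.6),.027)),inr(at("top",(302.3,153.8),.05)))
for p in ((-.15,-.045,.07),(-.15,-.045,.025),(-.035,-.045,.025),(-.035,0,.025)): go(rf(*p),down(90+YAW))
E
```

```text
[0.09083375 0.01124281] [0.08871478 0.0200547 ]
shift [0.0003, 0.1049, 0.0217] turn [-0.77, 0.08, 0.04] rows 2.5689121677123983 0.10884773008380849
shift [0.0453, 0.1049, 0.0216] turn [-0.77, 0.08, 0.04] rows 2.7897458134039574 0.10884773008380849
shift [0.0455, 0.1065, 0.1366] turn [-0.77, 0.08, 0.04] rows 4.294080450567888 0.10884773008380849
shift [0.0455, 0.1515, 0.136] turn [-0.77, 0.08, 0.04] rows 5.00179775570773 0.10884773008380849
```

drive_tool:
  plan:
    - [[0,0.03,0.0216],[-0.8,0,0],0]
    - [[0,0.06,0.0216],[-0.8,0,0],0]
    - [[0,0.085,0.0216],[-0.8,0,0],0]
    - [[0,0.095,0.0216],[-0.8,0,0],0]
    - [[0.02,0.095,0.0216],[-0.8,0,0],0]
    - [[0.035,0.095,0.0216],[-0.8,0,0],0]
    - [[0.0455,0.095,0.0216],[-0.8,0,0],0]
    - [[0.0455,0.095,0.0216],[-0.8,0,0],0]
    - [[0.0455,0.0955,0.045],[-0.8,0,0],0]
    - [[0.0455,0.0955,0.07],[-0.8,0,0],0]
    - [[0.0455,0.096,0.08],[-0.8,0,0],0]
    - [[0.0455,0.096,0.08],[-0.8,0,0],0]
    - [[0.0455,0.096,0.08],[-0.8,0,0],0]

```text
clock: 7.43
tool_pos: [0.4862, -0.0611, 0.025]
orientation: [-33.8, 89.9, -30.8]
force: [-0.8, -0.1, -1.4]
opening: 0.016
```

Run:
```python
from look import *
o=ctrl.get_obs(); print({k:np.round(v,3).tolist() for k,v in o.items() if k in("tool_pos","force","opening","orientation")},inr(o["tool_pos"]))
t=ctrl.snapshot("top"); s=ctrl.snapshot("side")
for nm,X in (("corner",hook(.175,0,-.0115)),("toe",hook(.175,.021,-.0115)),("toeend",hook(.175,.042,-.0115))):
    print(nm,X.round(4),"top",proj("top",X).round(1),"side",proj("side",X).round(1))
for c in("top","side"): print([(np.round(d["pixel"],1).tolist(),round(d["confidence"],2)) for d in ctrl.landmark_of(c,"hook_toe")])
A=cv2.resize(t[90:220,240:390],None,fx=3,fy=3,interpolation=3);B=cv2.resize(s[190:300,340:460],None,fx=2.8,fy=2.8,interpolation=3)
W=np.zeros((400,800,3),np.uint8);W[:A.shape[0],:A.shape[1]]=A;W[:B.shape[0],456:456+336]=B
cv2.imwrite("pics/m3.png",W)
```

```text
{'tool_pos': [0.486, -0.061, 0.025], 'orientation': [-33.764, 89.933, -30.772], 'force': [-0.842, -0.106, -1.445], 'opening': 0.016} [-0.09177238 -0.0549189 ]
corner [ 0.6449 -0.0529  0.023 ] top [331.7 163.6] side [382.8 256.6]
toe [ 0.6438 -0.0319  0.023 ] top [323.6 163.9] side [380.  252.4]
toeend [ 0.6427 -0.011   0.023 ] top [315.5 164.1] side [377.2 248.4]
[([482.7, 279.6], 0.76), ([461.9, 83.8], 0.72)]
[([528.7, 341.8], 0.96), ([381.3, 256.1], 0.76), ([301.5, 396.8], 0.59)]
```

View pics/m3.png

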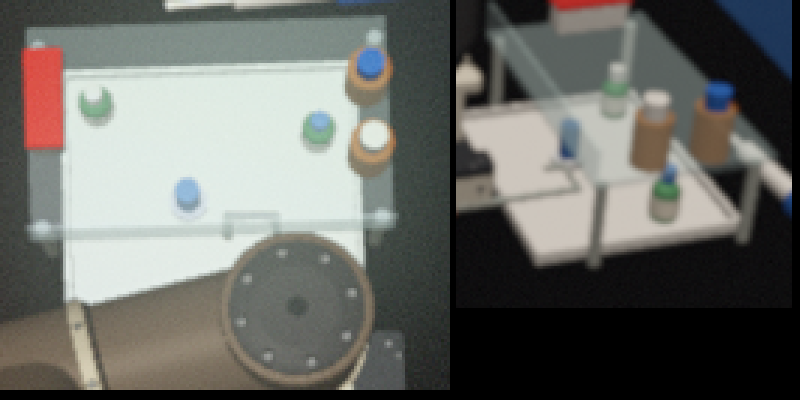

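Run:
```python
from look import *
print("corner obs",inr(at("top",(332.3,161.3),.023)),"pred",inr(hook(.175,0,-.0115)))
print("toeend obs",inr(at("top",(315.7,161.3),.023)),"pred",inr(hook(.175,.042,-.0115)))
print("knob grip",inr(at("top",(302.3,153.8),.05)),"flange front edge",inr(at("top",(303,163),.009)),"flange left/right",inr(at("top",(240+172/3,158.3),.008)),inr(at("top",(240+207/3,158.3),.008)))
print("side: corner obs",inr(at("side",(340+118/2.8,190+190/2.8),.023)),"knob flange c",inr(at("side",(340+112/2.8,190+163/2.8),.007)),"bottle b base",inr(at("side",(340+208/2.8,190+213/2.8),.004)))
```

```text
corner obs [ 0.07323068 -0.0568111 ] pred [ 0.06739433 -0.05482707]
toeend obs [ 0.07453416 -0.01365471] pred [ 0.06738167 -0.01282708]
knob grip [0.08871478 0.0200547 ] flange front edge [0.07432209 0.01978974] flange left/right [0.08758702 0.03435798] [0.08666096 0.00371395]
side: corner obs [ 0.06327447 -0.06028134] knob flange c [0.08520105 0.00814618] bottle b base [ 0.14590683 -0.09383194]
```

drive_tool:
  plan:
    - [[0,0,0.02],[0,0,0],0]
    - [[0,0,0.04],[0,0,0],0]
    - [[0,0,0.055],[0,0,0],0]
    - [[0,0,0.061],[0,0,0],0]
    - [[0,0,0.061],[0,0,0],0]
    - [[0,0.01,0.061],[0,0,0],0]
    - [[0,0.02,0.061],[0,0,0],0]
    - [[0,0.03,0.061],[0,0,0],0]
    - [[0,0.04,0.061],[0,0,0],0]
    - [[0,0.048,0.061],[0,0,0],0]
    - [[0,0.052,0.061],[0,0,0],0]
    - [[0,0.052,0.061],[0,0,0],0]
    - [[0,0.052,0.061],[0,0,0],0]

```text
clock: 8.72
tool_pos: [0.5435, -0.0056, 0.0252]
orientation: [-28.7, 89.9, -25.7]
force: [-0.4, 0.3, -1.0]
opening: 0.0159
```

Run:
```python
from look import *
o=ctrl.get_obs(); print({k:np.round(v,3).tolist() for k,v in o.items() if k in("tool_pos","force","opening","orientation")},inr(o["tool_pos"]))
t=ctrl.snapshot("top"); s=ctrl.snapshot("side")
A=cv2.resize(t[90:220,240:390],None,fx=3,fy=3,interpolation=3);B=cv2.resize(s[190:300,340:460],None,fx=2.8,fy=2.8,interpolation=3)
W=np.zeros((400,800,3),np.uint8);W[:A.shape[0],:A.shape[1]]=A;W[:B.shape[0],456:456+336]=B
cv2.imwrite("pics/m4.png",W)
```

```text
{'tool_pos': [0.543, -0.006, 0.025], 'orientation': [-28.735, 89.928, -25.666], 'force': [-0.39, 0.348, -0.952], 'opening': 0.016} [-0.03167327 -0.00244342]
```

View pics/m4.png

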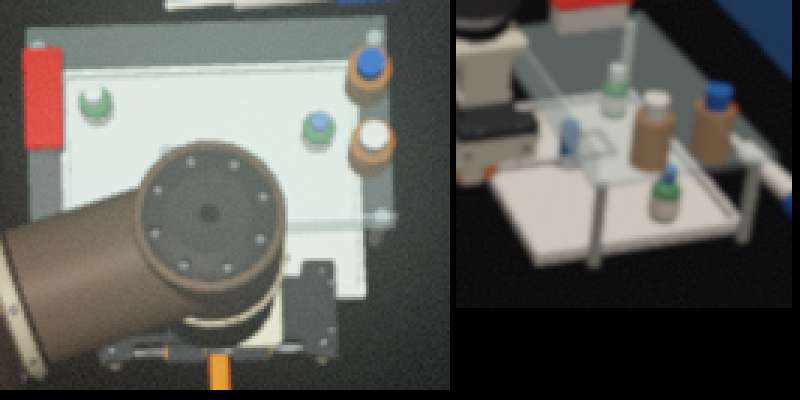

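drive_tool:
  plan:
    - [[0.002,0,-0.005],[0,0,0],0]
    - [[0.002,0,-0.01],[0,0,0],0]
    - [[0.002,0,-0.015],[0,0,0],0]
    - [[0.002,0,-0.018],[0,0,0],0]
    - [[0.002,0,-0.02],[0,0,0],0]
    - [[0.002,0,-0.022],[0,0,0],0]
    - [[0.002,0,-0.024],[0,0,0],0]
    - [[0.002,0,-0.026],[0,0,0],0]
    - [[0.002,0,-0.028],[0,0,0],0]
    - [[0.002,0,-0.03],[0,0,0],0]
    - [[0.002,0,-0.0325],[0,0,0],0]
    - [[0.002,0,-0.035],[0,0,0],0]
    - [[0.002,0,-0.038],[0,0,0],0]
    - [[0.002,0,-0.041],[0,0,0],0]
    - [[0.002,0,-0.044],[0,0,0],0]
    - [[0.002,0,-0.047],[0,0,0],0]
    - [[0.002,0,-0.05],[0,0,0],0]
    - [[0.002,0,-0.053],[0,0,0],0]
    - [[0.002,0,-0.055],[0,0,0],0]
    - [[0.002,0,-0.056],[0,0,0],0]

```text
clock: 10.48
tool_pos: [0.4872, -0.0091, 0.0231]
orientation: [-36.4, 89.9, -33.4]
force: [1.0, -0.2, -1.8]
opening: 0.016
```

drive_tool:
  plan:
    - [[0,0,-0.002],[0,0,0],0]
    - [[0,0,-0.0045],[0,0,0],0]
    - [[0,0,-0.0075],[0,0,0],0]
    - [[0,0,-0.0105],[0,0,0],0]
    - [[0,0,-0.0135],[0,0,0],0]
    - [[0,0,-0.0165],[0,0,0],0]
    - [[0,0,-0.0195],[0,0,0],0]
    - [[0,0,-0.022],[0,0,0],0]
    - [[0,0,-0.024],[0,0,0],0]
    - [[0,0,-0.0255],[0,0,0],0]
    - [[0,0,-0.027],[0,0,0],0]
    - [[0,0,-0.027],[0,0,0],0]

```text
clock: 11.48
tool_pos: [0.4599, -0.0106, 0.0231]
orientation: [-44.0, 89.9, -41.0]
force: [0.1, -0.5, -0.4]
opening: 0.0157
```

```bash
cat >> look.py <<'E'
def knob_side(save):
    s=ctrl.snapshot("side"); cv2.imwrite(save,s); h=cv2.cvtColor(s,cv2.COLOR_BGR2HSV)
    b=cv2.inRange(h,(100,90,50),(125,255,255)); n,l,st,c=cv2.connectedComponentsWithStats(b[200:300,330:440])
    for i in range(1,n):
        if st[i,4]>8:
            q=c[i]+[330,200]; print("blue side",(st[i]+[330,200,0,0,0]).tolist(),q.round(1),inr(at("side",q,.031)))
    return s
E
python3 - <<'E'
from look import *
o=ctrl.get_obs(); print({k:np.round(v,3).tolist() for k,v in o.items() if k in("tool_pos","force","opening","orientation")},inr(o["tool_pos"]))
knob_side("pics/s5.png"); t=ctrl.snapshot("top"); cv2.imwrite("pics/t5.png",t)
for c in ("side","top"): print([(np.round(d["pixel"],1).tolist(),round(d["confidence"],2)) for d in ctrl.landmark_of(c,"knob_c")])
for z in (0,):
  for x in (0,.022): print(proj("side",rf(x,.018,.004)))
E
```

```text
{'tool_pos': [0.46, -0.011, 0.023], 'orientation': [-44.014, 89.944, -40.996], 'force': [0.133, -0.527, -0.436], 'opening': 0.016} [-0.11538147 -0.00306931]
blue side [429, 219, 11, 10, 88] [433.7 223.2] [0.28056513 0.06421492]
blue side [360, 236, 5, 12, 59] [362.  241.4] [0.03284536 0.02062085]
blue side [414, 250, 4, 5, 14] [415.8 252.3] [ 0.15859506 -0.06856437]
[([364.6, 245.7], 0.7), ([353.2, 256.5], 0.42)]
[([302.6, 173.5], 0.66)]
[350.92858842 251.27832267]
[358.16729588 250.22877973]
```

drive_tool:
  plan:
    - [[0,0,-0.0015],[0,0,0],0]
    - [[0,0,-0.003],[0,0,0],0]
    - [[0,0,-0.0045],[0,0,0],0]
    - [[0,0,-0.006],[0,0,0],0]
    - [[0,0,-0.0075],[0,0,0],0]
    - [[0,0,-0.0075],[0,0,0],0]
    - [[0,0,-0.0075],[0,0,0],0]

```text
clock: 12.27
tool_pos: [0.4525, -0.011, 0.023]
orientation: [-64.0, 89.9, -61.0]
force: [0.4, -0.2, -0.7]
opening: 0.0162
```

Run:
```python
from look import *
o=ctrl.get_obs(); print({k:np.round(v,3).tolist() for k,v in o.items() if k in("tool_pos","force","opening","orientation")},inr(o["tool_pos"]))
s=knob_side("pics/s6.png"); t=ctrl.snapshot("top"); cv2.imwrite("pics/t6.png",t)
A=cv2.resize(t[130:220,250:350],None,fx=4,fy=4,interpolation=3);B=cv2.resize(s[215:285,320:420],None,fx=3.9,fy=3.9,interpolation=3)
W=np.zeros((370,800,3),np.uint8);W[:A.shape[0],:A.shape[1]]=A;W[:B.shape[0],405:405+390]=B
cv2.imwrite("pics/m6.png",W)
```

```text
{'tool_pos': [0.452, -0.011, 0.023], 'orientation': [-63.971, 89.95, -60.952], 'force': [0.445, -0.216, -0.741], 'opening': 0.016} [-0.12286598 -0.00310079]
blue side [429, 218, 11, 11, 89] [433.7 223.1] [0.28063815 0.06455751]
blue side [357, 236, 6, 12, 59] [359.4 241.7] [0.02515791 0.02109216]
blue side [414, 250, 4, 5, 14] [415.8 252.3] [ 0.15859506 -0.06856437]
```

View pics/m6.png

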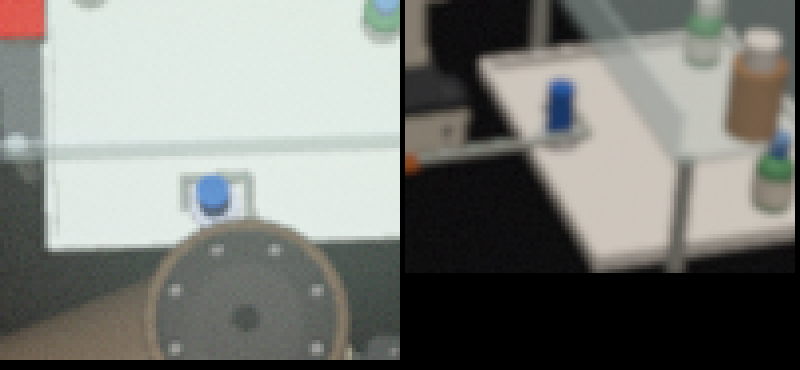

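Run:
```python
from look import *
print("toe axis",inr(at("top",(250+215/4,130+177.5/4),.021)), "knob top c",inr(at("top",(250+213/4,130+188/4),.051)), "front rim",inr(at("top",(250+213/4,130+243.5/4),.012)))
t=cv2.imread("pics/t6.png"); h=cv2.cvtColor(t,cv2.COLOR_BGR2HSV); b=cv2.inRange(h,(100,90,50),(125,255,255))[160:200,290:320]; ys,xs=np.nonzero(b); print(xs.min()+290,xs.max()+290,ys.min()+160,ys.max()+160)
for x in (.022,.026,.03): print(x,"knob top rear/front",proj("top",rf(x+.011,.02,.051))[1],proj("top",rf(x-.011,.02,.051))[1],"grip bottom front",proj("top",rf(x-.011,.02,.011))[1],"flange front",proj("top",rf(x-.017,.02,.011))[1], "toe axis if touching",proj("top",rf(x+.0145,.02,.021))[1], "side blob",proj("side",rf(x,.0205,.031))[0])
```

```text
toe axis [0.04132744 0.01839233] knob top c [0.02808284 0.01922598] front rim [-0.00040638  0.02106213]
299 306 174 181
0.022 knob top rear/front 175.111946965232 183.6092559297104 grip bottom front 186.6260085985653 flange front 188.89125304377117 toe axis if touching 176.2196417577651 side blob 358.39618057997285
0.026 knob top rear/front 173.5696555531564 182.06243681879158 grip bottom front 185.1168273423637 flange front 187.38089366223585 toe axis if touching 174.70627727350754 side blob 359.71952936386305
0.03 knob top rear/front 172.02818522294695 180.5164424075784 grip bottom front 183.60843073740637 flange front 185.8713198507983 toe axis if touching 173.1937032126752 side blob 361.0411407521681
```

drive_tool:
  plan:
    - [[0,0,-0.001],[0,0,0],0]
    - [[0,0,-0.002],[0,0,0],0]
    - [[0,0,-0.003],[0,0,0],0]
    - [[0,0,-0.004],[0,0,0],0]
    - [[0,0,-0.004],[0,0,0],0]
    - [[0,0,-0.004],[0,0,0],0]

```text
clock: 12.87
tool_pos: [0.4485, -0.0112, 0.023]
orientation: [-68.2, 89.9, -65.2]
force: [-0.5, 0.4, -1.2]
opening: 0.0158
```

```bash
cat >> look.py <<'E'
def edges():
    o=ctrl.get_obs(); print(inr(o["tool_pos"]),np.round(o["tool_pos"],4),np.round(o["force"],2))
    ks=[]
    for c,(a,b,e,f) in (("side",(222,262,345,372)),("top",(160,200,285,320))):
        s=ctrl.snapshot(c); B=s.astype(float); w=B[a:b,e:f]; sat=np.clip(w[...,0]-w[...,2]-40,0,None)
        ys,xs=np.mgrid[a:b,e:f]; u=(sat*xs).sum()/sat.sum(); v=(sat*ys).sum()/sat.sum()
        up=sat*(ys<v); lo=sat*(ys>=v); print(c,"blue centroid",round(u,2),round(v,2),"upper/lower u",round((up*xs).sum()/up.sum(),2),round((lo*xs).sum()/lo.sum(),2))
E
python3 -c "
from look import *
edges()"
```

```text
[-0.12684579 -0.0031089 ] [ 0.4485 -0.0112  0.023 ] [-0.52  0.38 -1.22]
side blue centroid 358.18 240.98 upper/lower u 358.31 358.06
top blue centroid 302.76 178.98 upper/lower u 302.74 302.78
```

drive_tool:
  plan:
    - [[0,0,-0.0005],[0,0,0],0]
    - [[0,0,-0.001],[0,0,0],0]
    - [[0,0,-0.0015],[0,0,0],0]
    - [[0,0,-0.0015],[0,0,0],0]
    - [[0,0,-0.0015],[0,0,0],0]

```text
clock: 13.38
tool_pos: [0.4473, -0.0112, 0.0231]
orientation: [-39.0, 89.9, -36.0]
force: [0.7, 0.2, -0.4]
opening: 0.0157
```

```bash
python3 -c "
from look import *
edges()"
```

```text
[-0.12804506 -0.00300891] [ 0.4473 -0.0112  0.0231] [ 0.71  0.2  -0.39]
side blue centroid 357.9 240.88 upper/lower u 358.0 357.79
top blue centroid 302.72 179.41 upper/lower u 302.71 302.74
```

drive_tool:
  plan:
    - [[0,0,-0.0005],[0,0,0],0]
    - [[0,0,-0.001],[0,0,0],0]
    - [[0,0,-0.0015],[0,0,0],0]
    - [[0,0,-0.002],[0,0,0],0]
    - [[0,0,-0.002],[0,0,0],0]

```text
clock: 13.9
tool_pos: [0.4463, -0.011, 0.0235]
orientation: [-4.1, 89.8, -1.0]
force: [4.0, 0.3, -0.7]
opening: 0.0157
```

```bash
python3 -c "
from look import *
edges()"
```

```text
[-0.12905244 -0.00271459] [ 0.4463 -0.011   0.0235] [ 3.95  0.32 -0.69]
side blue centroid 357.34 240.64 upper/lower u 357.29 357.39
top blue centroid 302.77 180.2 upper/lower u 302.73 302.82
```

drive_tool:
  plan:
    - [[0,0,0.002],[0,0,0],0]
    - [[0,0,0.006],[0,0,0],0]
    - [[0,0,0.015],[0,0,0],0]
    - [[0,0,0.026],[0,0,0],0]
    - [[0,0,0.033],[0,0,0],0]
    - [[0,0,0.033],[0,0,0],0]
    - [[0,-0.015,0.033],[0,0,0],0]
    - [[0,-0.03,0.033],[0,0,0],0]
    - [[0,-0.045,0.033],[0,0,0],0]
    - [[0,-0.055,0.033],[0,0,0],0]
    - [[0,-0.055,0.033],[0,0,0],0]
    - [[0,-0.055,0.015],[0,0,0],0]
    - [[0,-0.055,-0.005],[0,0,0],0]
    - [[0,-0.055,-0.025],[0,0,0],0]
    - [[0,-0.055,-0.026],[0,0,0],0]
    - [[-0.02,-0.06,-0.026],[0,0,0],0]
    - [[-0.047,-0.065,-0.026],[0,0,0],0]
    - [[-0.047,-0.085,-0.026],[0,0,0],0]
    - [[-0.047,-0.12,-0.026],[0,0,0],0]
    - [[-0.047,-0.15,-0.026],[0,0,0],0]

```text
clock: 15.67
tool_pos: [0.429, -0.1626, 0.0713]
orientation: [-2.6, 89.7, 0.6]
force: [0.2, -0.1, -0.8]
opening: 0.0162
```

```bash
python3 -c "
from look import *
edges()
go((.4655,-.3107,.07),down(36.3)); go((.4655,-.3107,.0065),down(36.3))
o=ctrl.get_obs(); print(o['opening'],o['joint_pos'])"
```

```text
[-0.1542743  -0.15325799] [ 0.429  -0.1626  0.0713] [ 0.19 -0.11 -0.79]
side blue centroid 357.92 241.13 upper/lower u 358.08 357.7
top blue centroid 302.73 179.38 upper/lower u 302.69 302.77
shift [0.0006, -0.1478, 0.0298] turn [56.57, 0.16, -0.05] rows 3.6155872196678502 7.900476156337448
shift [0.0641, -0.1478, 0.0296] turn [56.57, 0.16, -0.05] rows 3.9276976323176194 7.900476156337448
0.01586338414288898 [ 3.71689859e+00  9.92749323e+00 -3.77866857e+01  4.59017922e-02
 -4.21315503e+01 -9.08836896e+01]
```

drive_tool:
  plan:
    - [[0,-0.04,0],[5,0,0],0]
    - [[0,-0.07,0.005],[12,0,0],0]
    - [[0,-0.1,0.01],[19,0,0],0]
    - [[0,-0.13,0.02],[26,0,0],0]
    - [[0,-0.148,0.03],[33,0,0],0]
    - [[0,-0.148,0.03],[40,0,0],0]
    - [[0,-0.148,0.03],[47,0,0],0]
    - [[0,-0.148,0.03],[54,0,0],0]
    - [[0,-0.148,0.03],[56.6,0,0],0]
    - [[0.02,-0.148,0.03],[56.6,0,0],0]
    - [[0.04,-0.148,0.03],[56.6,0,0],0]
    - [[0.055,-0.148,0.03],[56.6,0,0],0]
    - [[0.06,-0.148,0.03],[56.6,0,0],0]
    - [[0.063,-0.148,0.03],[56.6,0,0],0]
    - [[0.065,-0.148,0.03],[56.6,0,0],0]
    - [[0.065,-0.148,0.03],[56.6,0,0],0]
    - [[0.065,-0.148,0.03],[56.6,0,0],0]

```text
clock: 17.18
tool_pos: [0.4665, -0.311, 0.0064]
orientation: [43.0, 89.8, -10.7]
force: [-0.3, -0.1, -0.9]
opening: 0.0159
```

drive_tool:
  plan:
    - [[0,0,0],[0,0,0],0.4]
    - [[0,0,0],[0,0,0],0.4]
    - [[0,0,0],[0,0,0],0.6]
    - [[0,0,0],[0,0,0],0.7]
    - [[0,0,0],[0,0,0],0.7]
    - [[0,0,0],[0,0,0],0.7]
    - [[-0.02,0,0],[0,0,0],0.7]
    - [[-0.05,0,0],[0,0,0],0.7]
    - [[-0.09,0,0],[0,0,0],0.7]
    - [[-0.13,0,0],[0,0,0],0.7]
    - [[-0.17,0,0],[0,0,0],0.7]
    - [[-0.17,0,0],[0,0,0],0.7]

```text
clock: 18.18
tool_pos: [0.4696, -0.3128, 0.1852]
orientation: [31.6, 89.0, -22.1]
force: [1.5, -0.3, 1.2]
opening: 0.0614
```

```bash
cat >> look.py <<'E'
def graspTCP(kx,ky,kz,back,L=40,yaw=None):
    R=down(90+(YAW if yaw is None else yaw),-L); return rf(kx,ky,kz)+R.apply([.019-back,0,0]),R
E
python3 - <<'E'
from look import *
P,R=graspTCP(.019,.019,.037,.10); print(P,R.as_matrix()[:,0]); go(P,R)
print([(np.round(d["pixel"]),d["confidence"]) for d in (ctrl.snapshot("top") is None) or ctrl.landmark_of("top","hook_c")])
E
```

```text
[0.54098514 0.01574343 0.0990496 ] [ 0.64190669  0.0336409  -0.76604444]
shift [0.0852, 0.2515, -0.2235] turn [-54.21, -35.65, 19.67] rows 8.323426446112423 9.468541063140849
[(array([456., 368.]), 0.76), (array([465., 148.]), 0.75), (array([427., 236.]), 0.62)]
```

drive_tool:
  plan:
    - [[0.01,0.025,-0.022],[-5.4,-3.6,2],0.9]
    - [[0.017,0.05,-0.045],[-10.8,-7.1,3.9],0.9]
    - [[0.025,0.075,-0.067],[-16.3,-10.7,5.9],0.9]
    - [[0.034,0.1,-0.09],[-21.7,-14.3,7.9],0.9]
    - [[0.042,0.125,-0.112],[-27.1,-17.8,9.8],0.9]
    - [[0.051,0.15,-0.134],[-32.5,-21.4,11.8],0.9]
    - [[0.06,0.176,-0.157],[-38,-25,13.8],0.9]
    - [[0.068,0.201,-0.179],[-43.4,-28.5,15.7],0.9]
    - [[0.077,0.226,-0.2],[-48.8,-32.1,17.7],0.9]
    - [[0.085,0.2515,-0.2235],[-54.2,-35.7,19.7],0.9]
    - [[0.085,0.2515,-0.2235],[-54.2,-35.7,19.7],0.9]
    - [[0.085,0.2515,-0.2235],[-54.2,-35.7,19.7],0.9]
    - [[0.085,0.2515,-0.2235],[-54.2,-35.7,19.7],0.9]

```text
clock: 19.37
tool_pos: [0.5492, -0.0617, 0.1782]
orientation: [6.5, 53.6, 11.0]
force: [0.7, 0.8, 1.0]
opening: 0.0786
```

Run:
```python
from look import *
o=ctrl.get_obs(); p,r=pose(); print(np.round(o["tool_pos"],4),np.round(o["joint_pos"],1),r.as_matrix().round(3).tolist(),np.round(o["force"],1))
K=ctrl.get_calibration("wrist"); im=ctrl.snapshot("wrist")
print([(d["pixel"],d["confidence"],at("wrist",d["pixel"],.027,K)) for d in ctrl.landmark_of("wrist","knob_c")])
h=cv2.cvtColor(im,cv2.COLOR_BGR2HSV); b=cv2.inRange(h,(100,90,40),(128,255,255)); n,l,st,c=cv2.connectedComponentsWithStats(b)
for i in range(1,n):
    if st[i,4]>60: print(st[i],c[i])
for z in (.003,.011,.027,.051): print(z,proj("wrist",rf(.019,.019,z),K))
s=ctrl.snapshot("side"); W=np.zeros((480,800,3),np.uint8); W[:,:]=0; W[:384,:512]=cv2.resize(im,(512,384)); W[:400,515:800]=cv2.resize(s[180:320,300:400],(285,400)); cv2.imwrite("pics/m7.png",W); cv2.imwrite("pics/w7.png",im)
```

```text
[ 0.5492 -0.0617  0.1782] [ 1.110e+01 -4.800e+00 -5.830e+01  3.000e+01 -1.000e-01 -1.266e+02] [[0.582, -0.1, 0.807], [0.113, 0.993, 0.041], [-0.805, 0.068, 0.589]] [0.7 0.8 1. ]
[([393.7, 177.9], 0.82, array([0.59714133, 0.0226432 , 0.027     ]))]
[ 379  156   32   46 1012] [393.8458498  178.58300395]
[ 206  336  218   39 4537] [331.52104915 353.33127617]
0.003 [385.55877974 158.01922278]
0.011 [387.15699285 163.25026562]
0.027 [390.50875141 174.22076288]
0.051 [395.9643902  192.07738037]
```

View pics/m7.png

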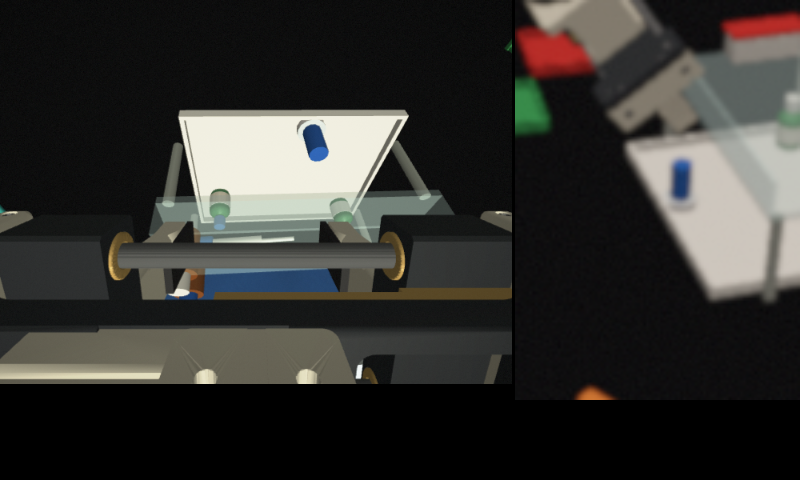

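```bash
cat > kin.py <<'E'
from look import *
from scipy.optimize import least_squares
RX,RY,RZ=[lambda a,k=k:Ro.from_euler(k,a,degrees=True).as_matrix() for k in "xyz"]
def fk(k,q):
    c0,L2,c2,c3,h,d,lat=k; q=list(q)
    R1=RZ(q[0]); R2=R1@RY(q[1]); R3=R2@RY(-q[2]); R4=R3@RX(S4*q[3]); R5=R4@RY(-q[4]); R6=R5@RX(S6*(q[5])) # tool x along link x
    p=R1@np.array([c0,lat,h])+R2@np.array([0,0,L2])+R3@np.array([c2,0,c3])+R5@np.array([d,0,0])
    return p,R6
S4,S6=1,-1
E
python3 - <<'E'
import kin; from kin import *
o=ctrl.get_obs(); E=(o["joint_pos"],o["tool_pos"],pose()[1].as_matrix()); np.savez("E.npz",q=E[0],p=E[1],R=E[2])
D=[([-53.737,20.592,.634,-.02,-70.136,-16.509],(.228,-.635,.2265)),([-11.45,6.726,-19.042,.008,-64.225,-132.444],(.4402,-.2849,.2167)),
([4.53,8.298,-39.949,.062,-41.673,-92.543],(.4102,-.1602,.0703)),([3.717,9.927,-37.787,.046,-42.132,-90.884],(.429,-.1626,.0713)),(E[0],E[1])]
f=lambda k:np.concatenate([fk(k,q)[0]-p for q,p in D])
r=least_squares(f,[.05,.4,.4,0,.4,.3,-.19]); print(r.x.round(4),(r.fun*1000).round(1),np.linalg.svd(r.jac)[1].round(3))
for kin.S4 in (1,-1):
  for kin.S6 in (1,-1):
    print(kin.S4,kin.S6,(fk(r.x,E[0])[1].T@E[2]).round(2).tolist())
E
```

```text
[ 0.0113  0.6398  0.4478 -0.0129  0.3258  0.5368 -0.1867] [  7.   -1.2  -3.5  -2.9   5.9   1.4  -3.7   5.5   9.2  -3.    3.5   8.
   8.7 -18.4 -15. ] [4.388 3.165 2.236 0.7   0.407 0.241 0.109]
1 1 [[1.0, 0.0, -0.0], [0.0, -0.23, -0.97], [-0.0, 0.97, -0.23]]
1 -1 [[1.0, 0.0, -0.0], [0.0, -0.87, 0.5], [0.0, -0.5, -0.87]]
-1 1 [[1.0, 0.0, 0.0], [0.0, -0.96, -0.28], [0.0, 0.28, -0.96]]
-1 -1 [[1.0, 0.0, 0.0], [0.0, -0.0, 1.0], [0.0, -1.0, 0.0]]
```

```bash
cat > kin.py <<'E'
from look import *
from scipy.optimize import least_squares
RX,RY,RZ=[lambda a,k=k:Ro.from_euler(k,a,degrees=True).as_matrix() for k in "xyz"]
def fk(k,q):
    c0,L2,c2,c3,h,d,lat,lat2,e=k
    R1=RZ(q[0]); R2=R1@RY(q[1]); R3=R2@RY(-q[2]); R4=R3@RX(-q[3]); R5=R4@RY(-q[4]); R6=R5@RX(-q[5]-90)
    p=R1@np.array([c0,lat,h])+R2@np.array([0,0,L2])+R3@np.array([c2,0,c3])+R4@np.array([0,lat2,0])+R5@np.array([d,0,e])
    return p,R6
E=np.load("E.npz")
D=[([-53.737,20.592,.634,-.02,-70.136,-16.509],(.228,-.635,.2265)),([-11.45,6.726,-19.042,.008,-64.225,-132.444],(.4402,-.2849,.2167)),
([4.53,8.298,-39.949,.062,-41.673,-92.543],(.4102,-.1602,.0703)),([3.717,9.927,-37.787,.046,-42.132,-90.884],(.429,-.1626,.0713)),(E["q"],E["p"])]
E
python3 - <<'E'
from kin import *
k0=np.array([0,.5,.5,0,.4,.3,0,-.19,0])
for free in ([1,2,4,5,7],[1,2,4,5,6,7],[0,1,2,4,5,7],[1,2,3,4,5,7],[1,2,4,5,7,8]):
    def f(x):
        k=k0.copy();k[free]=x; return np.concatenate([fk(k,q)[0]-p for q,p in D])
    r=least_squares(f,k0[free]); print(free,r.x.round(4),(r.fun*1000).round(1))
print(fk(k0,D[-1][0])[1].T@E["R"])
E
```

```text
[1, 2, 4, 5, 7] [ 0.601   0.464   0.1997  0.3777 -0.1914] [ 0.4  0.2 -0.4  0.4  0.3  0.4  0.1  0.4  0.3 -0.5 -1.6 -0.5 -0.1  0.3
  0.1]
[1, 2, 4, 5, 6, 7] [ 0.6017  0.4638  0.2008  0.3796 -0.0021 -0.1893] [ 0.5  0.2 -0.4  0.3  0.4  0.5  0.1  0.5  0.4 -0.5 -1.5 -0.4  0.   0.1
 -0.1]
[0, 1, 2, 4, 5, 7] [ 4.000e-04  6.006e-01  4.637e-01  1.995e-01  3.774e-01 -1.914e-01] [ 0.3  0.3 -0.4  0.4  0.3  0.4  0.2  0.4  0.4 -0.4 -1.6 -0.4 -0.1  0.3
  0.1]
[1, 2, 3, 4, 5, 7] [ 0.6015  0.4634  0.0007  0.198   0.3775 -0.1914] [ 0.3  0.4 -0.4  0.2  0.3  0.5  0.3  0.4  0.4 -0.3 -1.6 -0.5 -0.1  0.3
  0.1]
[1, 2, 4, 5, 7, 8] [ 6.015e-01  4.641e-01  1.996e-01  3.780e-01 -1.914e-01 -2.000e-04] [ 0.5  0.2 -0.4  0.4  0.3  0.5  0.1  0.4  0.3 -0.5 -1.6 -0.5 -0.1  0.2
  0. ]
[[ 1.00000000e+00  1.20363827e-16  3.16762012e-17]
 [-1.43940161e-16  1.00000000e+00 -1.62442727e-16]
 [ 5.57036803e-17  1.07548116e-16  1.00000000e+00]]
```

```bash
cat >> kin.py <<'E'
k=np.array([0,.601,.464,0,.1997,.3777,0,-.1914,0])
lo=np.array([-176.03,-82.01,-58.28,-173.87,-174.79,-173.66]);hi=np.array([176.03,121.73,71.71,95.51,-.11,173.66])
def ik(P,M,seed):
    def f(q):
        p,R=fk(k,q); return np.r_[(p-P)*10,(Ro.from_matrix(R.T@M)).as_rotvec()*2]
    r=least_squares(f,np.clip(seed,lo+.5,hi-.5),bounds=(lo,hi)); return r.x,np.abs(r.fun).max()
def ikall(P,M,n=24):
    rng=np.random.default_rng(0); S=[]
    for i in range(n):
        s=np.r_[rng.uniform(-60,60),rng.uniform(-30,60),rng.uniform(-58,40),rng.uniform(-173,95),rng.uniform(-120,-1),rng.uniform(-170,170)]
        q,e=ik(P,M,s)
        if e<2e-3 and not any(np.abs(q-t).max()<2 for t in S): S.append(q)
    return S
E
python3 - <<'E'
from kin import *
kn=np.array([.596,.0215])
for L in (32,38,44):
  for yaw in (-15,3,20):
    R=down(90+yaw,-L); 
    for back in (0,.06):
      P=np.r_[kn,.037]+R.apply([.019-back,0,0])
      for fl in (0,180):
        for q in ikall(P,(R*Ro.from_euler("x",fl,degrees=True)).as_matrix(),14): print(L,yaw,back,fl,q.round(0).astype(int).tolist())
E
```

```text
32 20 0 0 [19, 18, -38, -23, -2, -65]
32 20 0 180 [19, 18, -38, -23, -2, 115]
38 -15 0.06 0 [-18, 11, -51, -171, -10, 83]
38 -15 0.06 180 [-18, 11, -51, -171, -10, -97]
38 20 0 0 [7, 18, -30, -57, -9, -23]
38 20 0 180 [7, 18, -30, -57, -9, 157]
38 20 0.06 0 [13, 10, -37, -40, -6, -45]
38 20 0.06 180 [13, 10, -37, -40, -6, 135]
44 3 0 0 [-14, 19, -35, -118, -13, 41]
44 3 0 180 [-14, 19, -35, -118, -13, -139]
44 20 0 0 [-8, 19, -29, -85, -19, 16]
44 20 0 180 [-8, 19, -29, -85, -19, -164]
44 20 0.06 0 [-4, 11, -32, -73, -17, 0]
```

Run:
```python
from kin import *
kn=np.array([.596,.0215])
for L in (40,42,44.5):
  for yaw in (3,8,13):
    R=down(90+yaw,-L).as_matrix(); ex=np.array([np.cos(np.radians(yaw)),np.sin(np.radians(yaw)),0])
    for nm,off in (("grasp",0*ex),("bk30",-R[:,0]*-.0-.03*R[:,0]),("bk60",-.06*R[:,0]),("up60",np.array([0,0,.06])),("up60bk30",np.array([0,0,.06])-.03*ex),("up100",np.array([0,0,.10])-.02*ex)):
      P=np.r_[kn,.037]+.019*R[:,0]+off
      best=[]
      for s in ([-14,19,-35,-118,-13,41],[7,18,-30,-57,-9,-23],[-18,11,-51,-165,-10,83],[19,18,-38,-23,-2,-65],[-8,15,-40,-90,-12,10]):
        q,e=ik(P,R,s)
        if e<2e-3: best=q.round(0).astype(int).tolist(); break
      print(L,yaw,nm,best)
```

```text
40 3 grasp []
40 3 bk30 []
40 3 bk60 []
40 3 up60 []
40 3 up60bk30 []
40 3 up100 []
40 8 grasp []
40 8 bk30 []
40 8 bk60 []
40 8 up60 []
40 8 up60bk30 []
40 8 up100 []
40 13 grasp [9, 18, -31, -62, -3, -25]
40 13 bk30 []
40 13 bk60 []
40 13 up60 []
40 13 up60bk30 []
40 13 up100 []
42 3 grasp []
42 3 bk30 []
42 3 bk60 []
42 3 up60 []
42 3 up60bk30 []
42 3 up100 []
42 8 grasp [4, 18, -30, -79, -3, -9]
42 8 bk30 []
42 8 bk60 []
42 8 up60 []
42 8 up60bk30 []
42 8 up100 []
42 13 grasp [0, 18, -29, -80, -9, -1]
42 13 bk30 [6, 14, -32, -67, -5, -18]
42 13 bk60 []
42 13 up60 []
42 13 up60bk30 []
42 13 up100 []
44.5 3 grasp [-16, 19, -36, -122, -15, 46]
44.5 3 bk30 [-7, 14, -34, -105, -7, 22]
44.5 3 bk60 []
44.5 3 up60 []
44.5 3 up60bk30 []
44.5 3 up100 []
44.5 8 grasp [-11, 19, -32, -106, -14, 30]
44.5 8 bk30 [-4, 14, -32, -93, -9, 11]
44.5 8 bk60 []
44.5 8 up60 []
44.5 8 up60bk30 []
44.5 8 up100 []
44.5 13 grasp [-9, 19, -30, -96, -15, 22]
44.5 13 bk30 [-5, 14, -32, -87, -13, 10]
44.5 13 bk60 [0, 10, -34, -76, -9, -5]
44.5 13 up60 []
44.5 13 up60bk30 [11, 9, -36, -57, -2, -31]
44.5 13 up100 []
```

```bash
cat > s.py <<'E'
from kin import *
kn=np.array([.596,.0215]); gt=np.array([.441,.234])
SE=[[-14,19,-35,-118,-13,41],[7,18,-30,-57,-9,-23],[-18,11,-51,-165,-10,83],[19,18,-38,-23,-2,-65]]
print("GRASP")
for L in (30,34,44,47,50,54):
  for yaw in (-8,3,12):
    R=down(90+yaw,-L).as_matrix(); out=[]
    for off in (np.zeros(3),-.04*R[:,0],-.08*R[:,0],np.array([0,0,.03])-.0*R[:,0],np.array([-.03,0,.06])):
      P=np.r_[kn,.037]+.019*R[:,0]+off; b=0
      for s in SE:
        q,e=ik(P,R,s)
        if e<2e-3: b=q.round(0).astype(int).tolist(); break
      out.append(b)
    if any(out): print(L,yaw,out)
print("PLACE")
for L in (34,45,50):
  for yaw in range(-180,180,30):
    R=down(90+yaw,-L).as_matrix()
    for s in ikall(np.r_[gt,.038]+.019*R[:,0],R,8): print(L,yaw,s.round(0).astype(int).tolist())
E
time python3 s.py
```

```text
GRASP
44 -8 [[-21, 22, -50, -159, -27, 81], [-21, 15, -49, -153, -20, 73], [-11, 7, -41, -129, -3, 42], [-19, 16, -45, -152, -17, 71], 0]
44 3 [[-14, 19, -35, -118, -13, 41], 0, 0, 0, 0]
44 12 [[-7, 18, -30, -95, -13, 19], [-1, 13, -32, -80, -9, -1], 0, [4, 14, -30, -74, -6, -10], 0]
47 -8 [[-22, 24, -53, -162, -35, 85], [-23, 18, -54, -158, -30, 81], [-22, 10, -53, -150, -21, 72], [-21, 18, -50, -158, -26, 79], [-21, 11, -48, -148, -17, 67]]
47 3 [[-22, 22, -41, -133, -24, 63], [-18, 15, -40, -121, -18, 47], [-6, 7, -37, -100, -7, 17], [-14, 16, -35, -118, -14, 40], 0]
47 12 [[-16, 20, -34, -109, -21, 41], [-13, 14, -34, -99, -18, 27], [-7, 8, -36, -87, -14, 10], [-9, 15, -31, -96, -15, 21], [-1, 9, -33, -81, -9, -1]]
50 -8 [[-23, 27, -56, -163, -43, 87], [-24, 21, -58, -160, -39, 85], [-25, 13, -58, -155, -33, 80], [-23, 21, -54, -160, -35, 83], [-23, 13, -53, -154, -27, 76]]
50 3 [[-25, 24, -46, -139, -34, 73], [-25, 18, -46, -132, -29, 64], [-22, 10, -44, -121, -22, 50], [-22, 18, -42, -131, -25, 60], [-17, 10, -40, -118, -17, 42]]
50 12 [[-22, 23, -37, -118, -29, 55], [-21, 17, 
[... 853 characters left out ...]
, -90, 66]
45 -150 [43, 44, 0, -9, -90, 81]
45 -120 [54, 42, -10, 4, -83, 94]
45 -90 [64, 37, -26, 19, -70, 102]
45 -60 [70, 31, -47, 42, -54, 102]
45 30 [0, 16, -49, -124, -26, 60]
45 60 [8, 17, -35, -81, -34, 31]
45 90 [10, 24, -24, -61, -53, 34]
45 120 [15, 31, -12, -47, -69, 42]
45 150 [23, 38, -3, -35, -82, 52]
50 -180 [32, 45, 5, -24, -95, 66]
50 -150 [43, 47, 3, -10, -96, 81]
50 -120 [54, 45, -7, 5, -88, 94]
50 -90 [65, 40, -24, 20, -74, 101]
50 -60 [72, 33, -46, 43, -57, 99]
50 30 [-10, 24, -57, -133, -43, 81]
50 60 [0, 21, -36, -88, -41, 45]
50 90 [5, 27, -23, -65, -57, 41]
50 120 [12, 34, -11, -49, -74, 45]
50 150 [21, 40, 0, -37, -87, 54]
real	0m52.657s
user	0m43.904s
sys	0m0.425s
```

```bash
cat > path.py <<'E'
from kin import *
def plan(wps,rel=None,start=None,grip=.9):
    """joint waypoints -> rows as shift/turn from the measured pose"""
    q=np.array(ctrl.get_obs()["joint_pos"]) if start is None else np.array(start)
    p0,r0=pose() if rel is None else rel; rows=[];info=[]
    for w in wps:
        w=np.array(w,float); p,R=fk(k,q); p2,R2=fk(k,w); s=np.linspace(0,1,60)
        Ps=[fk(k,q+(w-q)*t) for t in s]; d=sum(np.linalg.norm(b[0]-a[0]) for a,b in zip(Ps,Ps[1:])); a=sum(np.degrees(np.arccos(np.clip((np.trace(x[1].T@y[1])-1)/2,-1,1))) for x,y in zip(Ps,Ps[1:]))
        n=int(np.ceil(max(d/.036,a/6.4,np.max(np.abs(w-q)/np.array([7.3,7.3,9.3,9.6,9.6,9.6])),1)))
        for i in range(1,n+1):
            P,M=fk(k,q+(w-q)*i/n); rows.append((r0.inv().apply(P-p0).round(3).tolist(),(r0.inv()*Ro.from_matrix(M)).as_rotvec(degrees=True).round(1).tolist(),grip)); info.append((P,M))
        q=w
    return rows,info
def show(rows,info):
    for r,(P,M) in zip(rows,info): print(f"[[{r[0][0]}, {r[0][1]}, {r[0][2]}], [{r[1][0]}, {r[1][1]}, {r[1][2]}], {r[2]}],","   #",P.round(3),M[:,0].round(2))
E
python3 - <<'E'
from path import *
kn=np.array([.596,.0215]); R=down(93,-48).as_matrix()
for back in (.07,.0): print(back,[x.round(3).tolist() if i==0 else x for i,x in enumerate(ik(np.r_[kn,.037]+(.019-back)*R[:,0],R,[-14,10,-38,-110,-15,40]))])
q0=np.array(ctrl.get_obs()["joint_pos"]); print(q0.round(1))
qp=ik(np.r_[kn,.037]+(.019-.07)*R[:,0],R,[-14,10,-38,-110,-15,40])[0]
w1=q0.copy(); w1[4]=-30; w1[1]-=6
w2=qp.copy(); w2[4]=-45; w2[1]-=8
rows,info=plan([w1,w2,qp]); print(len(rows)); show(rows,info)
E
```

```text
0.07 [[-16.105, 9.901, -40.516, -115.272, -15.603, 39.161], np.float64(5.494391692903408e-12)]
0.0 [[-23.01, 22.488, -42.893, -135.222, -27.559, 66.744], np.float64(2.3154065213510664e-10)]
[ 1.110e+01 -4.800e+00 -5.830e+01  3.020e+01 -1.000e-01 -1.269e+02]
35
[[-0.008, -0.019, -0.021], [0.0, 3.0, -2.9], 0.9],    # [ 0.53  -0.082  0.172] [ 0.54  0.06 -0.84]
[[-0.018, -0.038, -0.041], [0.1, 6.0, -5.7], 0.9],    # [ 0.509 -0.103  0.166] [ 0.5   0.01 -0.86]
[[-0.031, -0.056, -0.062], [0.2, 9.0, -8.6], 0.9],    # [ 0.487 -0.123  0.163] [ 0.46 -0.04 -0.89]
[[-0.044, -0.074, -0.082], [0.4, 12.0, -11.5], 0.9],    # [ 0.465 -0.144  0.161] [ 0.41 -0.09 -0.91]
[[-0.06, -0.092, -0.103], [0.6, 15.0, -14.3], 0.9],    # [ 0.441 -0.164  0.16 ] [ 0.36 -0.15 -0.92]
[[-0.078, -0.109, -0.123], [0.8, 18.0, -17.1], 0.9],    # [ 0.416 -0.184  0.161] [ 0.31 -0.2  -0.93]
[[-0.077, -0.112, -0.152], [0.9, 20.4, -15.0], 0.9],    # [ 0.393 -0.188  0.144] [ 0.27 -0.16 -0.95]
[[-0.076, -0.11, -0.18], [0.9, 22.5, -12.4], 0.9],    # [ 0.371 -0.187  0.126] [ 0.24 -0.12 -0.96]
[[-0.075, -0.103, -0.206], [1.0, 24.1, -
[... 1886 characters left out ...]
66 0.264] [ 0.87  0.41 -0.25]
[[0.004, 0.206, 0.076], [-6.4, -33.5, 13.5], 0.9],    # [0.593 0.146 0.234] [ 0.88  0.36 -0.32]
[[0.025, 0.183, 0.058], [-5.3, -30.0, 10.4], 0.9],    # [0.593 0.126 0.205] [ 0.87  0.31 -0.38]
[[0.045, 0.161, 0.039], [-4.2, -26.5, 7.4], 0.9],    # [0.591 0.105 0.176] [ 0.86  0.26 -0.45]
[[0.062, 0.138, 0.018], [-3.2, -22.9, 4.3], 0.9],    # [0.587 0.084 0.148] [ 0.84  0.2  -0.51]
[[0.078, 0.116, -0.005], [-2.3, -19.2, 1.3], 0.9],    # [0.58  0.062 0.121] [ 0.81  0.15 -0.56]
[[0.09, 0.094, -0.028], [-1.4, -15.6, -1.7], 0.9],    # [0.57  0.041 0.095] [ 0.78  0.09 -0.62]
[[0.101, 0.072, -0.053], [-0.6, -11.9, -4.7], 0.9],    # [0.558 0.02  0.071] [ 0.74  0.04 -0.67]
```

Run:
```python
from path import *
kn=np.array([.596,.0215]); R=down(93,-48).as_matrix()
q0=np.array(ctrl.get_obs()["joint_pos"])
qp=ik(np.r_[kn,.037]+(.019-.07)*R[:,0],R,[-14,10,-38,-110,-15,40])[0]
w1=q0.copy(); w1[4]=-13; w1[1]-=3;w1[2]+=2
w2=qp.copy(); w2[1]-=13; w2[2]-=7
rows,info=plan([w1,w2,qp]); print(len(rows)); show(rows,info)
```

```text
23
[[-0.014, -0.022, -0.011], [0.1, 2.7, -3.6], 0.9],    # [ 0.535 -0.086  0.182] [ 0.55  0.05 -0.83]
[[-0.031, -0.045, -0.022], [0.3, 5.3, -7.1], 0.9],    # [ 0.518 -0.11   0.187] [ 0.51 -0.01 -0.86]
[[-0.031, -0.062, -0.05], [0.4, 6.2, -6.4], 0.9],    # [ 0.498 -0.128  0.17 ] [ 0.5  -0.   -0.87]
[[-0.03, -0.074, -0.078], [0.4, 6.9, -5.5], 0.9],    # [ 0.476 -0.141  0.152] [ 0.49  0.01 -0.87]
[[-0.03, -0.08, -0.106], [0.5, 7.2, -4.4], 0.9],    # [ 0.455 -0.148  0.135] [ 0.48  0.03 -0.88]
[[-0.029, -0.081, -0.132], [0.5, 7.3, -3.2], 0.9],    # [ 0.434 -0.15   0.118] [ 0.48  0.05 -0.88]
[[-0.027, -0.077, -0.157], [0.5, 7.0, -2.1], 0.9],    # [ 0.415 -0.147  0.103] [ 0.48  0.07 -0.87]
[[-0.025, -0.068, -0.178], [0.5, 6.4, -0.9], 0.9],    # [ 0.398 -0.139  0.089] [ 0.49  0.09 -0.87]
[[-0.022, -0.056, -0.196], [0.5, 5.4, 0.2], 0.9],    # [ 0.384 -0.127  0.077] [ 0.5   0.11 -0.86]
[[-0.018, -0.04, -0.209], [0.4, 4.1, 1.1], 0.9],    # [ 0.374 -0.112  0.067] [ 0.52  0.13 -0.84]
[[-0.014, -0.022, -0.218], [0.3, 2.5, 1.9], 0.9],    # [ 0.367 -0.094  0.06 ] [ 0.54  0.14 -0.83]
[[-0.009, -0.003
[... 448 characters left out ...]
8] [ 0.69  0.14 -0.71]
[[0.015, 0.085, -0.158], [-1.2, -10.8, -0.1], 0.9],    # [0.422 0.018 0.079] [ 0.72  0.12 -0.68]
[[0.019, 0.094, -0.131], [-1.5, -13.2, -1.7], 0.9],    # [0.445 0.029 0.092] [ 0.75  0.09 -0.65]
[[0.021, 0.099, -0.101], [-1.9, -15.5, -3.7], 0.9],    # [0.47  0.035 0.109] [ 0.78  0.06 -0.62]
[[0.022, 0.099, -0.068], [-2.2, -17.5, -6.1], 0.9],    # [0.498 0.037 0.128] [ 0.81  0.02 -0.59]
[[0.046, 0.09, -0.061], [-1.7, -15.7, -5.7], 0.9],    # [0.519 0.031 0.112] [ 0.79  0.03 -0.62]
[[0.073, 0.081, -0.056], [-1.2, -13.8, -5.2], 0.9],    # [0.539 0.025 0.093] [ 0.76  0.03 -0.64]
[[0.101, 0.072, -0.053], [-0.6, -11.9, -4.7], 0.9],    # [0.558 0.02  0.071] [ 0.74  0.04 -0.67]
```

drive_tool:
  plan:
    - [[-0.014,-0.022,-0.011],[0.1,2.7,-3.6],0.9]
    - [[-0.031,-0.045,-0.022],[0.3,5.3,-7.1],0.9]
    - [[-0.031,-0.062,-0.05],[0.4,6.2,-6.4],0.9]
    - [[-0.03,-0.074,-0.078],[0.4,6.9,-5.5],0.9]
    - [[-0.03,-0.08,-0.106],[0.5,7.2,-4.4],0.9]
    - [[-0.029,-0.081,-0.132],[0.5,7.3,-3.2],0.9]
    - [[-0.027,-0.077,-0.157],[0.5,7.0,-2.1],0.9]
    - [[-0.025,-0.068,-0.178],[0.5,6.4,-0.9],0.9]
    - [[-0.022,-0.056,-0.196],[0.5,5.4,0.2],0.9]
    - [[-0.018,-0.04,-0.209],[0.4,4.1,1.1],0.9]
    - [[-0.014,-0.022,-0.218],[0.3,2.5,1.9],0.9]
    - [[-0.009,-0.003,-0.222],[0.1,0.7,2.4],0.9]
    - [[-0.004,0.017,-0.22],[-0.1,-1.4,2.6],0.9]
    - [[0.001,0.037,-0.212],[-0.3,-3.6,2.5],0.9]
    - [[0.001,0.037,-0.212],[-0.3,-3.6,2.5],0.9]

```text
clock: 20.77
tool_pos: [0.3748, -0.0314, 0.0544]
orientation: [9.1, 49.7, 14.2]
force: [0.0, -1.7, -0.4]
opening: 0.0791
```

Run:
```python
from path import *
o=ctrl.get_obs(); q=np.array(o["joint_pos"]); print(q.round(1),(fk(k,q)[0]-o["tool_pos"]).round(4),o["force"])
kn=np.array([.596,.0215]); R=down(93,-48).as_matrix()
qp=ik(np.r_[kn,.037]+(.019-.07)*R[:,0],R,[-14,10,-38,-110,-15,40])[0]
w2=qp.copy(); w2[1]-=13; w2[2]-=7
rows,info=plan([w2,qp]); print(len(rows)); show(rows,info)
```

```text
[ -6.5  -4.7 -50.5 -66.9 -14.4 -16.7] [0.0004 0.     0.0005] [ 0.04258635 -1.74815735 -0.35374193]
9
[[0.006, 0.018, 0.013], [-0.4, -2.3, -0.5], 0.9],    # [ 0.387 -0.012  0.06 ] [ 0.66  0.15 -0.74]
[[0.013, 0.034, 0.03], [-0.8, -4.7, -1.3], 0.9],    # [0.402 0.005 0.067] [ 0.69  0.14 -0.71]
[[0.019, 0.046, 0.053], [-1.2, -7.1, -2.5], 0.9],    # [0.422 0.019 0.078] [ 0.72  0.12 -0.68]
[[0.025, 0.055, 0.08], [-1.7, -9.5, -4.1], 0.9],    # [0.445 0.03  0.092] [ 0.75  0.09 -0.65]
[[0.029, 0.06, 0.11], [-2.2, -11.8, -6.2], 0.9],    # [0.47  0.036 0.109] [ 0.78  0.06 -0.62]
[[0.032, 0.059, 0.144], [-2.7, -13.9, -8.6], 0.9],    # [0.498 0.037 0.128] [ 0.81  0.02 -0.59]
[[0.056, 0.049, 0.149], [-2.1, -12.0, -8.1], 0.9],    # [0.519 0.031 0.112] [ 0.79  0.03 -0.62]
[[0.083, 0.039, 0.152], [-1.6, -10.2, -7.6], 0.9],    # [0.539 0.025 0.093] [ 0.76  0.03 -0.64]
[[0.11, 0.029, 0.153], [-1.0, -8.3, -7.2], 0.9],    # [0.558 0.02  0.071] [ 0.74  0.04 -0.67]
```

Model tracks; on to the pre-grasp pose.

drive_tool:
  plan:
    - [[0.006,0.018,0.013],[-0.4,-2.3,-0.5],0.9]
    - [[0.013,0.034,0.03],[-0.8,-4.7,-1.3],0.9]
    - [[0.019,0.046,0.053],[-1.2,-7.1,-2.5],0.9]
    - [[0.025,0.055,0.08],[-1.7,-9.5,-4.1],0.9]
    - [[0.029,0.06,0.11],[-2.2,-11.8,-6.2],0.9]
    - [[0.032,0.059,0.144],[-2.7,-13.9,-8.6],0.9]
    - [[0.056,0.049,0.149],[-2.1,-12.0,-8.1],0.9]
    - [[0.083,0.039,0.152],[-1.6,-10.2,-7.6],0.9]
    - [[0.11,0.029,0.153],[-1.0,-8.3,-7.2],0.9]
    - [[0.11,0.029,0.153],[-1.0,-8.3,-7.2],0.9]
    - [[0.11,0.029,0.153],[-1.0,-8.3,-7.2],0.9]

```text
clock: 21.68
tool_pos: [0.557, 0.0195, 0.0681]
orientation: [0.1, 42.3, 3.1]
force: [-1.3, 0.5, -0.5]
opening: 0.0793
```

Run:
```python
from path import *
o=ctrl.get_obs(); q=np.array(o["joint_pos"]); print(q.round(1),np.round(o["tool_pos"],4),pose()[1].as_matrix()[:,0].round(3),o["opening"])
K=ctrl.get_calibration("wrist"); im=ctrl.snapshot("wrist"); cv2.imwrite("pics/w8.png",im)
print([(d["pixel"],d["confidence"],at("wrist",d["pixel"],.027,K)) for d in ctrl.landmark_of("wrist","knob_c")])
h=cv2.cvtColor(im,cv2.COLOR_BGR2HSV); b=cv2.inRange(h,(100,90,40),(128,255,255)); n,l,st,c=cv2.connectedComponentsWithStats(b)
for i in range(1,n):
    if st[i,4]>100: print(st[i],c[i])
for z in (.003,.011,.027,.051): print(z,proj("wrist",(.596,.0215,z),K))
p,r=pose(); print("tips on image",[proj("wrist",p+r.apply([0,y,0]),K).round(0) for y in (-.04,0,.04)])
# visible silhouette of a model grip for position fit
th=np.radians(np.arange(0,360,5)); m=(l==1+np.argmax(st[1:,4]*(abs(c[1:,0]-proj("wrist",(.596,.0215,.03),K)[0])<80))); ys,xs=np.nonzero(m)
obs=np.array([xs.min()-.0,xs.max()+1.,ys.min(),ys.max()+1.]); print(obs)
def bb(v):
    P=np.array([proj("wrist",(v[0]+.011*np.cos(t),v[1]+.011*np.sin(t),z),K) for t in th for z in (.011,.051)])
    return np.r_[P.min(0)[0],P.max(0)[0],P.min(0)[1],P.max(0)[1]]
r=least_squares(lambda v:bb(v)-obs,[.596,.0215]); print(r.x,r.fun, inr(r.x))
```

```text
[ -16.    10.1  -40.4 -114.9  -15.4   38.7] [0.557  0.0195 0.0681] [ 0.739  0.04  -0.673] 0.0793484066375423
[([317.2, 253.3], 0.96, array([0.59514177, 0.02003286, 0.027     ]))]
[ 301  225   34   68 2076] [317.61753372 259.14691715]
[ 208  336  215   35 5614] [312.11881012 351.66547916]
0.003 [319.32512941 222.91605299]
0.011 [319.33051475 232.91723601]
0.027 [319.34181422 253.90162746]
0.051 [319.36022191 288.08678933]
tips on image [array([241., 297.]), array([320., 297.]), array([400., 297.])]
[208. 423. 336. 371.]
[0.87321283 0.02992962] [ 99.38876648 -99.47314504  -9.92890148 -12.34988923] [0.29944904 0.0157793 ]
```

View pics/w8.png

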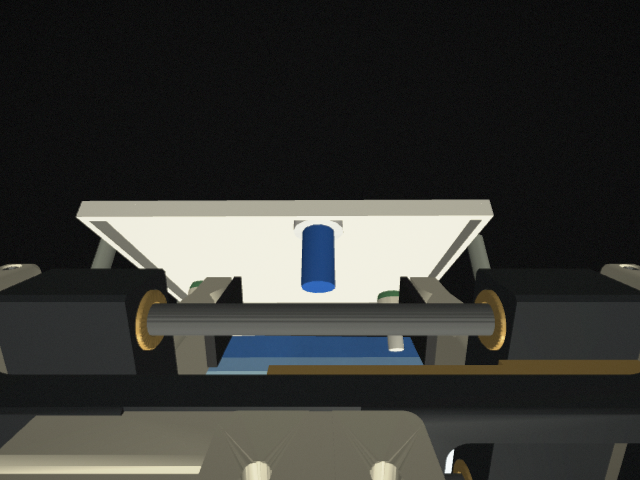

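Run:
```python
from path import *
R=down(93,-48)
for b in (.03,0): go(np.array([.5955,.0205,.037])+R.apply([.019-b,0,0]),R)
```

```text
shift [0.0402, -0.0015, 0.0017] turn [0.0, -0.12, -0.04] rows 0.9654260997734522 0.017729945666736923
shift [0.0702, -0.0016, 0.0018] turn [0.0, -0.12, -0.04] rows 1.6842126689764967 0.017729945666736923
```

drive_tool:
  plan:
    - [[0.008,0,0],[0,0,0],0.9]
    - [[0.018,-0.001,0.001],[0,0,0],0.9]
    - [[0.028,-0.0015,0.0017],[0,0,0],0.9]
    - [[0.038,-0.0015,0.0017],[0,0,0],0.9]
    - [[0.047,-0.0015,0.0017],[0,0,0],0.9]
    - [[0.055,-0.0015,0.0017],[0,0,0],0.9]
    - [[0.062,-0.0015,0.0017],[0,0,0],0.9]
    - [[0.067,-0.0015,0.0017],[0,0,0],0.9]
    - [[0.07,-0.0015,0.0017],[0,0,0],0.9]
    - [[0.07,-0.0015,0.0017],[0,0,0],0.9]
    - [[0.07,-0.0015,0.0017],[0,0,0],0.9]

```text
clock: 22.7
tool_pos: [0.609, 0.0214, 0.0247]
orientation: [0.0, 42.1, 3.1]
force: [0.0, -0.0, 0.2]
opening: 0.0787
```

Run:
```python
from path import *
R=down(93,-48); go(np.array([.5955,.0205,.037])+R.apply([.019,0,0]),R)
o=ctrl.get_obs(); print(np.round(o["joint_pos"],1),np.round(o["tool_pos"],4),o["force"])
K=ctrl.get_calibration("wrist"); im=ctrl.snapshot("wrist"); cv2.imwrite("pics/w9.png",im)
h=cv2.cvtColor(im,cv2.COLOR_BGR2HSV); b=cv2.inRange(h,(100,90,40),(128,255,255)); n,l,st,c=cv2.connectedComponentsWithStats(b)
for i in range(1,n):
    if st[i,4]>100: print(st[i],c[i].round(1))
for z in (.011,.051): print(z,proj("wrist",(.5955,.0205,z),K))
```

```text
shift [0.0007, -0.0002, 0.0001] turn [0.02, -0.11, -0.04] rows 0.0182924088484057 0.01620216698702447
[ -22.9   22.1  -42.6 -134.3  -27.    65.7] [0.609  0.0214 0.0247] [ 0.01929377 -0.00401938  0.20588078]
[ 295  249   47   55 2377] [318.3 277.2]
[294 335  50  12 508] [318.4 340.3]
[ 206  357  190   18 1477] [296.8 364.3]
0.011 [318.66504646 258.04060208]
0.051 [318.51800638 341.40404078]
```

drive_tool:
  plan:
    - [[0,0,0],[0,0,0],0.6]
    - [[0,0,0],[0,0,0],0.4]
    - [[0,0,0],[0,0,0],0.3]
    - [[0,0,0],[0,0,0],0.2]
    - [[0,0,0],[0,0,0],0]
    - [[0,0,0],[0,0,0],0]
    - [[0,0,0],[0,0,0],0]
    - [[0,0,0],[0,0,0],0]
    - [[0,0,0],[0,0,0],0]
    - [[0,0,0],[0,0,0],0]
    - [[0,0,0],[0,0,0],0]

```text
clock: 23.67
tool_pos: [0.6091, 0.0214, 0.0248]
orientation: [0.0, 42.1, 3.1]
force: [0.1, -1.2, -0.4]
opening: 0.02
```

Run:
```python
from path import *
o=ctrl.get_obs(); q=np.array(o["joint_pos"]); print(q.round(2),np.round(o["tool_pos"],4),np.round(o["force"],2),o["opening"])
p,r=pose(); M=r.as_matrix()
# wanted: up 30, then back 60 & up 60
s=q
for off in ([-.004,0,.015],[-.01,0,.03],[-.05,.0,.04],[-.09,.02,.06],[-.12,.06,.07]):
    s2,e=ik(p+np.array(off),M,s); print(off,s2.round(1),e, "jump",np.abs(s2-s).max().round(1)); s=s2
gt=np.array([.441,.234])
for yaw in (20,30,40,50,60,75):
    R=down(90+yaw,-48).as_matrix()
    for z in (.038,.098):
        s2,e=ik(np.r_[gt,z]+.019*R[:,0],R,[0,21,-36,-88,-41,45]); print(yaw,z,s2.round(1),round(e,4))
```

```text
[ -22.9    22.14  -42.59 -134.31  -26.99   65.67] [0.6091 0.0214 0.0248] [ 0.07 -1.17 -0.4 ] 0.019982095034080386
[-0.004, 0, 0.015] [ -20.8   18.9  -40.8 -129.5  -22.9   58.3] 1.321469050938469e-10 jump 7.3
[-0.01, 0, 0.03] [ -17.9   15.6  -38.7 -123.   -18.4   48.7] 4.91481855213749e-13 jump 9.6
[-0.05, 0.0, 0.04] [ -18.1   11.3  -41.7 -119.   -17.8   44.7] 5.193144688500469e-11 jump 4.3
[-0.09, 0.02, 0.06] [ -11.     4.3  -42.9 -111.9  -11.2   31.8] 6.003672093538316e-12 jump 12.9
[-0.12, 0.06, 0.07] [  -7.     0.3  -46.3 -118.5   -8.5   35.6] 2.4402220862872606e-10 jump 6.6
20 0.038 [  -5.9   19.4  -58.3 -144.2  -35.7   78.5] 0.0646
20 0.098 [   3.1    4.7  -50.8 -133.7  -17.4   56.6] 0.0
30 0.038 [  -6.9   20.1  -53.7 -130.8  -36.1   73.6] 0.0
30 0.098 [  15.3    3.5  -41.9 -102.6  -11.1   22.8] 0.0
40 0.038 [  -1.5   17.7  -45.2 -111.1  -31.9   55.1] 0.0
40 0.098 [ 15.7   4.4 -39.9 -88.8 -17.8  15.5] 0.0
50 0.038 [  1.8  17.8 -39.9 -96.4 -33.9  44.5] 0.0
50 0.098 [ 12.5   6.5 -37.6 -81.2 -27.2  17.3] 0.0
60 0.038 [  3.4  19.1 -35.8 -85.5 -38.5  39.6] 0.0
60 0.098 [  9.8   9.3 -34.5 -75.  -36.2  20.4] 0.0
75 0.038 [  5.   22.2 -29.8 -73.1 -46.9  37.5] 0.0
75 0.098 [  8.   14.  -28.9 -66.9 -48.   25. ] 0.0
```

Run:
```python
from path import *
q=np.array(ctrl.get_obs()["joint_pos"]); p,r=pose(); M=r.as_matrix()
for off in ([0,0,.004],[-.002,0,.01],[-.005,0,.018],[-.008,0,.025],[-.012,0,.032],[-.025,0,.037],[-.045,0,.042],[-.065,0,.047]): print(off,r.inv().apply(off).round(4).tolist())
s=ik(p+np.array([-.065,0,.047]),M,q)[0]
R=down(150,-48).as_matrix(); w=ik(np.array([.441,.234,.098])+.019*R[:,0],R,[9.8,9.3,-34.5,-75,-36,20])[0]
rows,info=plan([w],start=s,rel=(p+np.array([-.065,0,.047]),r),grip=0); print(len(rows),s.round(1)); show(rows,info)
```

```text
[0, 0, 0.004] [-0.0027, 0.0, 0.003]
[-0.002, 0, 0.01] [-0.0082, 0.0001, 0.0061]
[-0.005, 0, 0.018] [-0.0158, 0.0003, 0.01]
[-0.008, 0, 0.025] [-0.0227, 0.0004, 0.0132]
[-0.012, 0, 0.032] [-0.0303, 0.0006, 0.0157]
[-0.025, 0, 0.037] [-0.0433, 0.0013, 0.0107]
[-0.045, 0, 0.042] [-0.0615, 0.0024, 0.001]
[-0.065, 0, 0.047] [-0.0797, 0.0035, -0.0086]
9 [ -16.4    8.7  -41.9 -115.   -15.8   39.2]
[[-0.001, 0.03, 0.004], [-4.3, -1.1, 4.6], 0],    # [0.544 0.052 0.075] [ 0.74  0.12 -0.66]
[[-0.005, 0.06, 0.005], [-8.5, -1.9, 9.3], 0],    # [0.541 0.081 0.079] [ 0.74  0.2  -0.65]
[[-0.01, 0.09, 0.004], [-12.8, -2.5, 14.0], 0],    # [0.535 0.111 0.081] [ 0.72  0.28 -0.64]
[[-0.017, 0.118, 0.0], [-17.0, -2.8, 18.9], 0],    # [0.526 0.139 0.083] [ 0.68  0.36 -0.63]
[[-0.025, 0.145, -0.006], [-21.2, -2.8, 23.7], 0],    # [0.514 0.165 0.084] [ 0.64  0.44 -0.63]
[[-0.035, 0.17, -0.014], [-25.4, -2.6, 28.5], 0],    # [0.5   0.189 0.085] [ 0.58  0.5  -0.64]
[[-0.046, 0.193, -0.023], [-29.6, -2.0, 33.2], 0],    # [0.484 0.211 0.086] [ 0.52  0.56 -0.64]
[[-0.059, 0.213, -0.034], [-33.8, -1.2, 37.8], 0],    # [0.466 0.23  0.086] [ 0.45  0.61 -0.66]
[[-0.071, 0.23, -0.046], [-38.2, -0.1, 42.3], 0],    # [0.448 0.246 0.085] [ 0.37  0.64 -0.67]
```

drive_tool:
  plan:
    - [[-0.0027,0,0.003],[0,0,0],0]
    - [[-0.008,0,0.006],[0,0,0],0]
    - [[-0.016,0,0.01],[0,0,0],0]
    - [[-0.0225,0,0.013],[0,0,0],0]
    - [[-0.03,0.0005,0.0155],[0,0,0],0]
    - [[-0.043,0.001,0.0105],[0,0,0],0]
    - [[-0.061,0.0025,0.001],[0,0,0],0]
    - [[-0.08,0.0035,-0.0085],[0,0,0],0]
    - [[-0.08,0.0035,-0.0085],[0,0,0],0]
    - [[-0.08,0.0035,-0.0085],[0,0,0],0]

```text
clock: 24.5
tool_pos: [0.5434, 0.0218, 0.0728]
orientation: [-0.0, 42.0, 3.1]
force: [0.0, -0.5, -0.6]
opening: 0.0203
```

Run:
```python
from path import *
o=ctrl.get_obs(); q=np.array(o["joint_pos"]); print(q.round(2),np.round(o["tool_pos"],4),np.round(o["force"],2),o["opening"])
im=ctrl.snapshot("wrist"); cv2.imwrite("pics/w10.png",im)
h=cv2.cvtColor(im,cv2.COLOR_BGR2HSV); b=cv2.inRange(h,(100,90,40),(128,255,255)); n,l,st,c=cv2.connectedComponentsWithStats(b)
for i in range(1,n):
    if st[i,4]>100: print(st[i],c[i].round(1))
R=down(150,-48).as_matrix(); w=ik(np.array([.441,.234,.098])+.019*R[:,0],R,[9.8,9.3,-34.5,-75,-36,20])[0]
rows,info=plan([w],grip=0); print(len(rows)); show(rows,info)
```

```text
[ -16.05    8.44  -41.76 -114.42  -15.49   38.32] [0.5434 0.0218 0.0728] [ 0.01 -0.45 -0.55] 0.020328050816840623
[ 297  249   47   55 2409] [320.  277.2]
[ 295  335   52   30 1469] [320.1 349.9]
[  56  336   75   29 1577] [ 96.4 350.9]
[ 511  336   74   39 2564] [547.5 354.4]
9
[[-0.001, 0.03, 0.004], [-4.3, -1.1, 4.6], 0],    # [0.544 0.051 0.077] [ 0.75  0.12 -0.66]
[[-0.004, 0.06, 0.005], [-8.5, -1.9, 9.3], 0],    # [0.541 0.081 0.08 ] [ 0.74  0.2  -0.65]
[[-0.009, 0.089, 0.004], [-12.8, -2.4, 14.0], 0],    # [0.535 0.11  0.082] [ 0.72  0.28 -0.64]
[[-0.016, 0.118, 0.0], [-17.0, -2.8, 18.8], 0],    # [0.526 0.138 0.084] [ 0.68  0.36 -0.63]
[[-0.025, 0.145, -0.006], [-21.1, -2.8, 23.6], 0],    # [0.514 0.165 0.085] [ 0.64  0.44 -0.63]
[[-0.035, 0.17, -0.014], [-25.3, -2.5, 28.4], 0],    # [0.5   0.189 0.086] [ 0.58  0.5  -0.64]
[[-0.046, 0.192, -0.023], [-29.6, -2.0, 33.2], 0],    # [0.484 0.211 0.086] [ 0.52  0.56 -0.64]
[[-0.058, 0.212, -0.035], [-33.8, -1.2, 37.8], 0],    # [0.467 0.23  0.086] [ 0.45  0.61 -0.66]
[[-0.071, 0.229, -0.047], [-38.1, -0.0, 42.3], 0],    # [0.448 0.246 0.085] [ 0.37  0.64 -0.67]
```

Knob is held (same blob in wrist view). Carry to above the green tray.

drive_tool:
  plan:
    - [[-0.001,0.015,0.002],[-2,-0.5,2.3],0]
    - [[-0.002,0.03,0.004],[-4.3,-1.1,4.6],0]
    - [[-0.004,0.06,0.005],[-8.5,-1.9,9.3],0]
    - [[-0.009,0.089,0.004],[-12.8,-2.4,14.0],0]
    - [[-0.016,0.118,0.0],[-17.0,-2.8,18.8],0]
    - [[-0.025,0.145,-0.006],[-21.1,-2.8,23.6],0]
    - [[-0.035,0.17,-0.014],[-25.3,-2.5,28.4],0]
    - [[-0.046,0.192,-0.023],[-29.6,-2.0,33.2],0]
    - [[-0.058,0.212,-0.035],[-33.8,-1.2,37.8],0]
    - [[-0.071,0.229,-0.047],[-38.1,0,42.3],0]
    - [[-0.071,0.229,-0.047],[-38.1,0,42.3],0]
    - [[-0.071,0.229,-0.047],[-38.1,0,42.3],0]
    - [[-0.071,0.229,-0.047],[-38.1,0,42.3],0]

```text
clock: 25.63
tool_pos: [0.4482, 0.2458, 0.0848]
orientation: [0.1, 42.0, 59.9]
force: [0.4, 0.3, -1.6]
opening: 0.0203
```

Run:
```python
from path import *
o=ctrl.get_obs(); q=np.array(o["joint_pos"]); p,r=pose(); print(q.round(2),np.round(p,4),r.as_matrix()[:,:2].T.round(3).tolist(),np.round(o["force"],2),o["opening"])
K=ctrl.get_calibration("wrist"); im=ctrl.snapshot("wrist"); cv2.imwrite("pics/w11.png",im)
h=cv2.cvtColor(im,cv2.COLOR_BGR2HSV)
m=cv2.inRange(h,(45,120,40),(85,255,255)); n,l,st,c=cv2.connectedComponentsWithStats(m)
for i in range(1,n):
    if st[i,4]>300: print(st[i],c[i].round(1))
print("pred tray c px",proj("wrist",(.441,.234,.0),K))
for cam in ("wrist","top","side"):
    if cam!="wrist": t=ctrl.snapshot(cam); cv2.imwrite(f"pics/{cam}11.png",t)
    print(cam,[(np.round(d["pixel"],1),round(d["confidence"],2),at(cam,d["pixel"],0,K if cam=="wrist" else None).round(4)) for d in ctrl.landmark_of(cam,"green_tray")])
W=np.zeros((480,800,3),np.uint8); W[:384,:512]=cv2.resize(im,(512,384)); s=cv2.imread("pics/side11.png"); W[:285,515:800]=cv2.resize(s[170:270,250:350],(285,285)); cv2.imwrite("pics/m11.png",W)
```

```text
[  9.84   9.29 -34.53 -74.97 -36.14  20.19] [0.4482 0.2458 0.0848] [[0.373, 0.643, -0.669], [-0.865, 0.502, 0.001]] [ 0.4   0.25 -1.57] 0.02026601291513111
[  202    55   221   174 22189] [319.1 149.5]
pred tray c px [319.13650293 146.2548896 ]
wrist [(array([323.2, 162.2]), 0.9, array([0.4459, 0.2473, 0.    ]))]
top [(array([217.2, 237.6]), 0.83, array([0.4473, 0.241 , 0.    ]))]
side [(array([294.7, 219.9]), 0.56, array([0.4451, 0.2329, 0.    ]))]
```

Run:
```python
from path import *
K=ctrl.get_calibration("wrist"); im=cv2.imread("pics/w11.png"); h=cv2.cvtColor(im,cv2.COLOR_BGR2HSV)
m=cv2.inRange(h,(45,120,40),(85,255,255)); n,l,st,c=cv2.connectedComponentsWithStats(m); i=1+np.argmax(st[1:,4]); ys,xs=np.nonzero(l==i); pts=np.c_[xs,ys].astype(float)
a=np.radians(np.arange(0,360,10)); U=np.c_[np.cos(a),np.sin(a)]; so=(pts@U.T).max(0)
def sup(v):
    c,s=np.cos(v[2]),np.sin(v[2]); P=[proj("wrist",(v[0]+c*x-s*y,v[1]+s*x+c*y,z),K) for x in (-.0475,.0475) for y in (-.0475,.0475) for z in (0,.014)]
    return (np.array(P)@U.T).max(0)
r=least_squares(lambda v:sup(v)-so,[.444,.237,.05],loss="soft_l1"); print(r.x[:2].round(4),np.degrees(r.x[2]),(sup(r.x)-so).round(1))
```

```text
[0.4446 0.2416] -0.300957381602949 [ 0.7  0.7  0.7  0.6  0.5  0.5  0.4  0.2  0.6  0.8  0.7  0.5  0.4  0.1
  0.7  0.7  0.8  0.8  0.8 -0.  -0.1 -0.1 -0.1 -0.   0.  -0.4 -0.   0.3
  0.3  0.3  0.3  0.2  0.2  0.1 -0.4 -0.8]
```

View pics/m11.png

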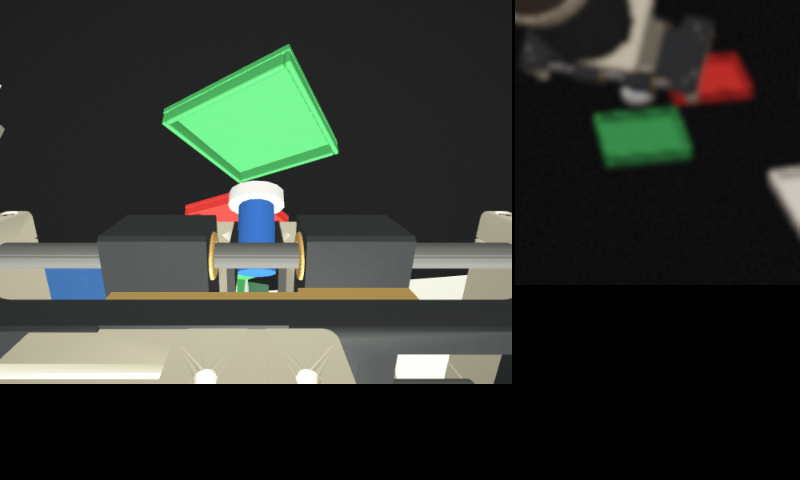

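Run:
```python
from path import *
R=down(150,-48); 
for z in (.06,.036,.029,.0262): go((.4514,.2534,z),R)
```

```text
shift [0.0233, 0.0012, -0.0129] turn [-0.09, -0.03, 0.07] rows 0.6399863141460329 0.016435076272266067
shift [0.0394, 0.0012, -0.0307] turn [-0.09, -0.03, 0.07] rows 1.1985322413696022 0.016435076272266067
shift [0.0441, 0.0012, -0.0359] turn [-0.09, -0.03, 0.07] rows 1.3641053574032511 0.016435076272266067
shift [0.046, 0.0012, -0.038] turn [-0.09, -0.03, 0.07] rows 1.430484241333641 0.016435076272266067
```

drive_tool:
  plan:
    - [[0.01,0.001,-0.004],[0,0,0],0]
    - [[0.017,0.001,-0.008],[0,0,0],0]
    - [[0.0233,0.001,-0.0129],[0,0,0],0]
    - [[0.0285,0.001,-0.0187],[0,0,0],0]
    - [[0.034,0.001,-0.0247],[0,0,0],0]
    - [[0.0394,0.001,-0.0307],[0,0,0],0]
    - [[0.042,0.001,-0.0336],[0,0,0],0]
    - [[0.044,0.001,-0.0359],[0,0,0],0]
    - [[0.045,0.001,-0.037],[0,0,0],0]
    - [[0.045,0.001,-0.037],[0,0,0],0]
    - [[0.045,0.001,-0.037],[0,0,0],0]

```text
clock: 26.85
tool_pos: [0.4518, 0.2532, 0.0279]
orientation: [0.0, 42.0, 59.9]
force: [0.0, 0.6, -0.4]
opening: 0.0201
```

Run:
```python
from path import *
o=ctrl.get_obs(); print(np.round(o["tool_pos"],4),np.round(o["force"],2))
R=down(150,-48)
for z in (.0262,.0252,.024): go((.4514,.2534,z),R)
```

```text
[0.4518 0.2532 0.0279] [ 0.05  0.6  -0.44]
shift [0.0011, 0.0004, -0.0012] turn [-0.09, -0.02, 0.09] rows 0.04100462080854854 0.01767696624657766
shift [0.0018, 0.0004, -0.002] turn [-0.09, -0.02, 0.09] rows 0.06452694495437035 0.01767696624657766
shift [0.0026, 0.0004, -0.0029] turn [-0.09, -0.02, 0.09] rows 0.09306317077475795 0.01767696624657766
```

drive_tool:
  plan:
    - [[0.0005,0,-0.0006],[0,0,0],0]
    - [[0.0012,0,-0.0013],[0,0,0],0]
    - [[0.0012,0,-0.0013],[0,0,0],0]
    - [[0.0012,0,-0.0013],[0,0,0],0]

```text
clock: 27.18
tool_pos: [0.4518, 0.2533, 0.0262]
orientation: [-0.0, 42.0, 59.9]
force: [-0.8, -0.4, -1.6]
opening: 0.0199
```

drive_tool:
  plan:
    - [[0.0003,0,-0.0004],[0,0,0],0]
    - [[0.0006,0,-0.0007],[0,0,0],0]
    - [[0.0006,0,-0.0007],[0,0,0],0]
    - [[0.0006,0,-0.0007],[0,0,0],0]

```text
clock: 27.52
tool_pos: [0.4519, 0.2535, 0.0258]
orientation: [-0.0, 42.0, 59.9]
force: [-1.0, -1.3, 5.6]
opening: 0.0203
```

drive_tool:
  plan:
    - [[0,0,0],[0,0,0],0.3]
    - [[0,0,0],[0,0,0],0.35]
    - [[0,0,0],[0,0,0],0.45]
    - [[0,0,0],[0,0,0],0.55]
    - [[0,0,0],[0,0,0],0.55]
    - [[0,0,0],[0,0,0],0.55]
    - [[-0.005,0,0],[0,0,0],0.55]
    - [[-0.012,0,0],[0,0,0],0.55]
    - [[-0.022,0,0],[0,0,0],0.55]
    - [[-0.034,0,0],[0,0,0],0.55]
    - [[-0.048,0,0],[0,0,0],0.55]
    - [[-0.062,0,0],[0,0,0],0.55]
    - [[-0.075,0,0.01],[0,0,0],0.55]
    - [[-0.09,0,0.02],[0,0,0],0.55]
    - [[-0.1,0,0.03],[0,0,0],0.55]
    - [[-0.1,0,0.03],[0,0,0],0.55]

```text
clock: 28.85
tool_pos: [0.4256, 0.2062, 0.1185]
orientation: [-0.4, 41.8, 59.6]
force: [0.3, 0.6, -0.4]
opening: 0.0482
```

Run:
```python
from path import *
o=ctrl.get_obs(); print(np.round(o["tool_pos"],4),np.round(o["force"],2),o["opening"],np.round(o["joint_pos"],1))
K=ctrl.get_calibration("wrist"); im=ctrl.snapshot("wrist"); t=ctrl.snapshot("top"); s=ctrl.snapshot("side")
for n in ("w","t","s"): cv2.imwrite(f"pics/{n}12.png",{"w":im,"t":t,"s":s}[n])
for cam,KK in (("wrist",K),("top",None),("side",None)):
  for nm,z in (("knob_c",.028),("green_tray",0),("hook_c",.015),("bottle_a_c",.033),("bottle_b_c",.033)):
    print(cam,nm,[(np.round(d["pixel"],1).tolist(),round(d["confidence"],2),at(cam,d["pixel"],z,KK)[:2].round(4).tolist()) for d in ctrl.landmark_of(cam,nm)])
h=cv2.cvtColor(im,cv2.COLOR_BGR2HSV); b=cv2.inRange(h,(100,90,40),(128,255,255)); n,l,st,c=cv2.connectedComponentsWithStats(b)
for i in range(1,n):
    if st[i,4]>100: print(st[i],c[i].round(1))
for z in (.004,.012,.028,.052): print(z,proj("wrist",(.4446,.2416,z),K).round(1))
t0=cv2.imread("pics/top0.png"); d=np.abs(t.astype(int)-t0).sum(2); d=(cv2.blur(d.astype(np.float32),(3,3))>60).astype(np.uint8)[85:200,245:375]; n,l,st,c=cv2.connectedComponentsWithStats(d); print("riser-area changes",[(st[i]+[245,85,0,0,0]).tolist() for i in range(1,n) if st[i,4]>12])
```

```text
[0.4256 0.2062 0.1185] [ 0.25  0.56 -0.41] 0.048213465883608475 [  6.9   2.6 -36.2 -68.3 -39.7  14.3]
wrist knob_c [([322.3, 194.7], 0.94, [0.4457, 0.2448])]
wrist green_tray [([322.4, 162.8], 0.91, [0.4444, 0.2426])]
wrist hook_c []
wrist bottle_a_c []
wrist bottle_b_c []
top knob_c [([215.5, 238.9], 0.49, [0.4409, 0.2404])]
top green_tray [([216.2, 236.5], 0.81, [0.4501, 0.2437])]
top hook_c [([427.7, 236.3], 0.97, [0.4613, -0.3046]), ([465.6, 147.4], 0.92, [0.6978, -0.4027]), ([454.5, 367.0], 0.81, [0.131, -0.3736])]
top bottle_a_c []
top bottle_b_c [([217.1, 237.7], 0.18, [0.4435, 0.2356])]
side knob_c [([294.0, 214.4], 0.61, [0.4414, 0.2198])]
side green_tray [([296.7, 218.7], 0.68, [0.4528, 0.2393])]
side hook_c [([182.6, 377.3], 0.92, [0.1218, -0.3668]), ([456.5, 350.1], 0.81, [0.6907, -0.4066]), ([336.9, 328.2], 0.68, [0.4564, -0.2922])]
side bottle_a_c []
side bottle_b_c [([418.7, 255.7], 0.58, [0.737, -0.0816]), ([367.2, 229.8], 0.57, [0.6392, 0.0763])]
[ 307  167   31   62 1699] [322.  197.9]
[ 45 290  16  13 144] [ 52.3 296.3]
[ 56 336  18  39 354] [ 64.5 354.8]
[574 336  11  29 195] [578.6 347.1]
0.004 [321.5 166.3]
0.012 [321.5 174.6]
0.028 [321.4 192.1]
0.052 [321.3 220.3]
riser-area changes [[298, 149, 10, 13, 95], [270, 198, 8, 2, 13]]
```

Run:
```python
import cv2,numpy as np
w,t,s=[cv2.imread(f"pics/{n}12.png") for n in "wts"]
W=np.zeros((600,800,3),np.uint8); W[:300,:400]=cv2.resize(w,(400,300)); W[:300,402:800]=cv2.resize(s[190:430,240:558],(398,300)); W[302:600,:]=cv2.resize(t[80:265,165:500],(800,298)) if 0 else cv2.resize(t[80:260,10:493],(800,298)); cv2.imwrite("pics/m12.png",W)
```

```text
(no output)
```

The picture limit is reached, but the measured checks agree, so I'm handing the job in.

```bash
python3 -c "
from look import *
print(ctrl.close_job())"
```

```text
the job is handed in; nothing more can be done
None
```

The job is handed in at about 29 s of the 72 s allowed. The blue knob stands upright in the green tray, and the orange hook lies back at its starting place on the open bench.

- **Drawing the knob forward:** I used the smaller of the two orange hooks and pulled until the force rose to 4 N at the front rim. The knob showed a slight tilt in the side image at that moment, and was upright again once I released it.
- **Laying the hook down:** In the top view the handle came back to within 1 px of where it started.
- **Lifting and placing:** I gripped the knob with the gripper leaned back 48°. That is just outside the suggested 30–45°, because the arm could not hold the approach at less lean. I lowered it into the tray until the force rose to 5.6 N, then released it.

**Last checks:**
- **Knob position:** The wrist camera puts the knob about 3 mm from the fitted tray centre, and its outline matches an upright knob. The top and side networks scatter more, by up to about 2 cm between knob and tray, which is in line with their errors all through.
- **Riser and bottles:** Comparing top views before and after, the main change around the riser is the knob's old spot. One other patch of about 13 pixels lies just outside the tray's front rim, and I did not identify it. I saw no sign that the bottles, the riser or the stock moved.
- **Not done:** The final overview picture could not be viewed because the limit of 12 was reached. Those last checks therefore rest on measurements alone.

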